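Bring the free hook of a utensil carousel to the front and hang up the turner

ROBOT

A 7-joint arm with a two-finger parallel gripper is mounted at the origin on a cart in front of the work surface, level with it; the furniture and walls round the work are solid. World frame = base frame: x ahead of the robot, y to its left, z up, the work surface at z = 0. Lengths are in m, angles in rad, forces in N, time in s.
With the tool pointing down it reaches from about 0.4 to 0.85 m from the base axis. Payload 10.4 kg.
Tool frame: the origin (TCP) lies midway between the tips of the shut fingers; the grasp point (between the pads) lies 19 mm behind it; z points along the fingers, x is the direction in which the jaws open and shut, and the axes are right-handed (so a half turn about z gives the same grasp; the last joint's range is limited). The gripper opens to 85 mm and grips with 20 to 120 N. Pads are 22 mm wide; open, the fingers measure 114 mm over their backs; the gripper's body (76 mm by 85 mm) begins 54 mm behind the grasp point. The pads swing forward as they close: fully open they stand 13 mm farther back than shut.
Start: joints at [-1.133, 0.332, -0.065, 1.46, 0.022, 1.35, -0.088], TCP at [0.278, 0.56, 0.231] pointing down, gripper open.
Joint ranges: [-2.6, 2.6], [-0.5, 2.12], [-1.47, 1.34], [0.16, 2.42], [-1.27, 4.41], [0.06, 2.06], [-2.6, 2.6]. Speed limits (rad/s): [2.22, 2.22, 2.79, 2.79, 3.14, 3.14, 3.14].

INTERFACE

Orientations are given as a unit quaternion [x, y, z, w].
In Python, from workcell import monitor, eyes, ticket, models gives the robot as it stands.
- The arm moves only by the tool servo_tool, never from a script. Its argument "motion" is a list of rows, each a list of 7 numbers: the opening, from 0 (shut) to 1 (fully open), then the shift along the tool's x, y, z in m, then the turn, a rotation vector about the tool's x, y, z in degrees. In form: [[fingers, tx, ty, tz, rx, ry, rz], ...]. A call has 1 to 20 rows; each row is the pose to reach, as a shift and turn from the pose commanded when the call began, along the tool's axes at that moment; what a row does not reach only later rows make up. A row lasts 1/8 s, in which the tool goes at most 62.5 mm and 10.7 degrees, less where a joint would pass 70% of its speed; a pose out of reach is approached as far as the arm can. A call with a gripper value outside its range is refused whole. The fingers move at their own pace and stop on an object; "grip_force" is the grip in N (left out, the last holds). Time passes only in rows, so rows that repeat a pose let the fingers close. It gives the time, the measured TCP pose, the force and the opening at its end, in the units of the state.
- monitor.get_obs(): the state, without advancing time (a new reading comes with each control period).
- eyes.camera(name): name is "scene" or "top"; returns (picture, depth): 400x640x3 uint8, blue, green, red; 400x640 float32, m along the optical axis (not along the pixel's ray), 0 where there is no reading.
- eyes.camera_info(name): a dict with "intrinsics" (3x3 intrinsics, pixels), "k1" (the pictures are not rectified: a ray, as slopes to the right and down, at radius r is drawn at 1 + k1 r^2 times it, then the intrinsics apply), "extrinsics" (4x4, takes a point from world to camera coordinates). Camera axes: x right, y down, z forward; pixel columns grow to the right and rows downward; lengths in m; the calibration is good to about 2 mm. A picture is of the moment at which its call begins. camera_info takes no time and is no camera call.
- ticket.hand_in(): hands the job in, once; it reports no verdict.
Trained networks look in the newest picture that a camera, given by its name, has taken for a name from the list of things; names that differ only in an ending like _2 or _b are one class to them, and where a whole thing is asked for, a point or a joint stands for the part that bears it (a point fixed in the world has none). Each returns a list of dicts, best first, with "confidence" (0 to 1); they miss things now and then, are a little off and sometimes report something else, mostly with a low value. They report only what shows in the picture. A call takes as long as a camera call. They do not tell look-alikes from the thing itself.
- models.boxes_of(camera, thing): "point" ([x, y, z] in m, in the coordinates of the camera as it stood for that picture, good to about 4 mm: the middle of the surface that is visible of it).
The state is a dict: "clock": time; "joint_pos": joint angles; "joint_velocities": joint speeds; "tau": joint torques, N m; "position": TCP position; "ee_rot": TCP orientation; "ft_force": force on the tool from outside, world axes, zero at the start; "torque": the same for the moment, N m; "grip_width": opening from 0.0 (shut) to 1.0 (fully open).
Only numpy, scipy, OpenCV 4.12 (cv2) and the standard library are available. Lean on these libraries where they do the work, as an engineer would, in place of code of your own. Each camera call takes 0.05 s, during which the arm holds its last target. There are 200 camera calls.

TASK

Draw up the red spring knob on the green cap of the utensil carousel, turn the cap by it until the one free hook faces the front (over the red mark on the foot), and let the spring pin drop fully home in the notch there, so that the cap is locked. Then take the red-handled turner out of the wooden block and hang it by its eye on that free hook; leave it hanging still, the cap still locked, and do not knock over or shove the brown soap jar, the salt shaker or the red-capped spice jar, and do not drop the turner.

Things in the scene. Friction and masses are not known exactly. Their poses are not given: they have to be found in the camera images.
- carousel: Fixed foot of the utensil carousel: dark steel disc, radius 72 mm, 16 mm high, origin at the centre of its underside on the worktop, z up along the carousel's axis. Its own -x direction is 'the front' (within 0.3 rad of the robot's -x); a red bar on the foot marks it. A post (radius 11 mm) carries the index ring and the turning green cap.
- carousel_front (a point): Point on the foot's front rim, 72 mm from the axis. Index ring: fixed on the post under the cap (top z 240 mm, radius 67 mm), five notches 72 degrees apart, hidden from above. It is clamped askew, differently each time: the front notch is met with the free hook anywhere within 0.10 rad of the front, and must be felt for; the next ones lie 1.26 rad before and after it.
- cap: Green disc that turns on the carousel, radius 100 mm, z 252 to 260 mm, nut in the middle up to z 272 mm; origin on the axis at worktop height, own -x towards the free hook. Turns endlessly, friction 0.06 N m, stays where left. Four of its five hooks (72 degrees apart) carry black-handled utensils, fixed, within 42 mm of their hook, down to z 33 mm.
- index_pin (a joint): Height (m) of the spring pin on the cap: 0 home in a notch (cap locked), 0.010 riding on the index ring between notches (as at the start), 0.016 upper stop; clear of the ring above 0.010. Spring presses it down, 3 N at home, 5 N at the top. Pin 8 mm thick, round nose; notches 10.5 mm wide, vertical walls: it drops in by itself if moved over one at 25 mm/s or less with the knob free to sink.
- pin_knob (a point): Centre of the pin's red round knob: upright cylinder 26 mm in diameter, from 10 mm below to 13 mm above this point, which is 27 mm above the cap's top at joint value 0 and rises with the pin. 57 mm from the axis, 144 degrees counter-clockwise (from above) from the free hook. At the start the free hook is 1.47 to 2.25 rad short of the front: turn counter-clockwise, the pin drawn past one notch.
- free_hook_seat (a point): Top of the trough of the free J hook, where the eye's wire rests: 86 mm from the axis, z 202.5 mm. 5 mm round steel: comes down from the cap 75 mm from the axis, runs outward through a flat trough (80 to 92 mm from the axis, wire centre z 200 mm), turns up at 98 mm. The point's -x axis points outward along the hook.
- free_hook_tip (a point): Upper end of the free hook's upturned tip: 98 mm from the carousel's axis, z 219.5 mm, 17 mm above the seat. Between it and the cap's underside are 32 mm.
- turner: Turner (slotted spatula), 0.09 to 0.14 kg, origin at the centre of its eye, z up along it, flat in its y-z plane; either side may face outward. Red handle 18 mm wide (y), 11 mm thick (x), 26 to 102 mm below the origin; steel blade 56 x 3 mm, 115 to 149 mm below. Stands upright in the block, eye on top, leaning up to 5 degrees. Straight above it the eye is in the way, on the hook the cap: lean the gripper back.
- turner_eye (a point): Centre of the turner's eye, a ring of 5 mm steel wire, 34 mm clear inside, 44 mm outside. When it hangs on the hook this point is 17 mm below the hook's seat.
- turner_grip (a point): Middle of the turner's red handle, 64 mm below the centre of its eye.
- block: Wooden drying block, fixed to the worktop: base 60 x 96 x 12 mm, on it a box 23.5 x 80 mm up to z 50 mm; origin at the centre of its underside. Its slot runs along its y axis, 62 mm long and 5.5 mm wide, floor at z 21 mm.
- soap: Brown soap jar with a white screw cap, 48 mm wide, 80 mm high. Bystander.
- salt: Salt shaker with a pale cap, 44 mm wide, 109 mm high. Bystander.
- spice: Spice jar with a red cap, 45 mm wide, 106 mm high. Bystander.
There are look-alikes about, which are no part of the job. What is shaped like the turner but orange is not meant.

How it is judged:
By the outcome, as a careful person would: the job done as asked, in the order asked, and still so for the second after the job is handed in, with the robot touching nothing.
It also fails if it takes over 64 s, if anything falls off the work surface, if the arm or the gripper's body presses on something with over 40 N, if the wrist force passes 120 N, or if a joint passes its speed limit or range.

## Working session

There is one attempt and no reset: what is moved stays moved. The work goes in short steps, Python scripts to look and compute and a tool call to move; the robot and the scene stay as the last step left them, time stands still between calls to the robot, and variables do not carry over. Pictures are saved under pics/ and viewed, about 8 in all and at most 12, crops included, and the job is handed in when it is done.

Besides the shell and the picture viewer there is one more tool, called after ">>>" as name(argument=value, ...), one argument or row to a line, values as JSON. servo_tool: Moves the arm, as the interface text tells. Its arguments: {"type":"object","properties":{"motion":{"type":"array"},"grip_force":{"type":"number"}},"required":["motion"]}

```bash
ls; mkdir -p pics
cat > h.py <<'E'
import numpy as np, cv2
from workcell import monitor, eyes, ticket, models
from scipy.spatial.transform import Rotation as R
def cam(n):
    i=eyes.camera_info(n); return np.array(i["intrinsics"]),i["k1"],np.array(i["extrinsics"])
def c2w(n,p):
    E=cam(n)[2]; return (np.linalg.inv(E)@np.append(p,1))[:3]
def ray(n,u,v):
    K,k,E=cam(n); a=np.array([(u-K[0,2])/K[0,0],(v-K[1,2])/K[1,1]]); s=a.copy()
    for _ in range(20): s=a/(1+k*(s@s))
    return s
def px(n,u,v,d): s=ray(n,u,v); return c2w(n,[s[0]*d,s[1]*d,d])
def atz(n,u,v,z):
    E=np.linalg.inv(cam(n)[2]); s=ray(n,u,v); d=E[:3,:3]@[s[0],s[1],1]; o=E[:3,3]; return o+d*(z-o[2])/d[2]
def proj(n,p):
    K,k,E=cam(n); c=(E@np.append(p,1))[:3]; s=c[:2]/c[2]; s=s*(1+k*(s@s)); return K[:2,:2]@s+K[:2,2]
def pose():
    o=monitor.get_obs(); return np.array(o["position"]),R.from_quat(o["ee_rot"])
def delta(p,q=None):
    "tool shift, rotvec deg from present measured pose"
    P,Q=pose(); return np.round(Q.inv().apply(np.array(p)-P)*1000,1), None if q is None else np.round((Q.inv()*q).as_rotvec(degrees=True),1)
E
python3 - <<'E'
from h import *
print(monitor.get_obs())
for n in("scene","top"):
    im,d=eyes.camera(n); cv2.imwrite(f"pics/{n}0.png",im); np.save(f"pics/{n}0.npy",d)
    print(n,eyes.camera_info(n))
    for t in "carousel carousel_front cap pin_knob free_hook_seat free_hook_tip turner turner_eye turner_grip block soap salt spice".split():
        for b in models.boxes_of(n,t)[:4]: 
            w=c2w(n,b["point"]); print(t,round(b["confidence"],2),w.round(3),proj(n,w).round())
E
```

```text
pics
{'clock': 0.0, 'joint_pos': array([-1.13261875,  0.33290391, -0.06469156,  1.46097415,  0.02160168,
        1.34991711, -0.08850994]), 'joint_velocities': array([-9.15092486e-04,  1.76106231e-03,  5.10076281e-05, -6.71431113e-04,
       -8.71295735e-04, -2.13408184e-03, -2.03750744e-03]), 'tau': array([ 6.09629951e-04, -6.25451660e+01,  4.94378060e-02, -3.91609097e+01,
        1.62911857e-02,  9.83014586e-03,  7.20788557e-05]), 'position': array([0.27773755, 0.55945546, 0.23048024]), 'ee_rot': array([ 8.49894170e-01,  5.26952874e-01, -6.19637728e-04,  4.28703296e-04]), 'ft_force': array([-0.17874098, -0.08008179,  0.53343565]), 'torque': array([-0.00365558,  0.04237945, -0.0053047 ]), 'grip_width': 1.000423526861239}
scene {'intrinsics': array([[398.39167284,   0.        , 323.48973635],
       [  0.        , 398.39167284, 193.99799723],
       [  0.        ,   0.        ,   1.        ]]), 'k1': -0.06627816485266481, 'extrinsics': array([[-0.65985929, -0.75138417, -0.00274546,  0.38899531],
       [-0.35905108,  0.31852114, -0.87728365,  0.34439326],
       [ 0.66005154, -0.5778
[... 1622 characters left out ...]
ont 0.74 [ 0.644 -0.073  0.258] [357. 168.]
cap 0.72 [ 0.646 -0.072  0.262] [356. 167.]
pin_knob 0.65 [ 0.598 -0.092  0.307] [366. 182.]
free_hook_seat 0.98 [ 0.652 -0.07   0.263] [356. 165.]
free_hook_tip 0.55 [ 0.647 -0.075  0.257] [357. 167.]
turner 0.66 [0.493 0.128 0.009] [289. 226.]
turner_eye 0.67 [0.492 0.137 0.006] [287. 226.]
turner_eye 0.57 [0.476 0.309 0.14 ] [226. 231.]
turner_grip 0.83 [0.493 0.131 0.005] [289. 226.]
turner_grip 0.39 [0.469 0.307 0.139] [227. 233.]
block 0.74 [0.462 0.305 0.012] [237. 235.]
soap 0.83 [0.746 0.22  0.082] [260. 147.]
salt 0.69 [ 0.516 -0.271  0.107] [415. 217.]
salt 0.3 [ 0.647 -0.073  0.262] [357. 167.]
spice 0.51 [0.705 0.388 0.105] [206. 158.]
```

Run:
```python
import cv2
a=cv2.imread("pics/scene0.png");b=cv2.imread("pics/top0.png")
cv2.imwrite("pics/s1.png",cv2.resize(a[100:325,200:500],None,fx=2.66,fy=2.66,interpolation=2))
cv2.imwrite("pics/t1.png",cv2.resize(b[100:300,180:447],None,fx=3,fy=3,interpolation=2))
```

```text
(no output)
```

View pics/s1.png

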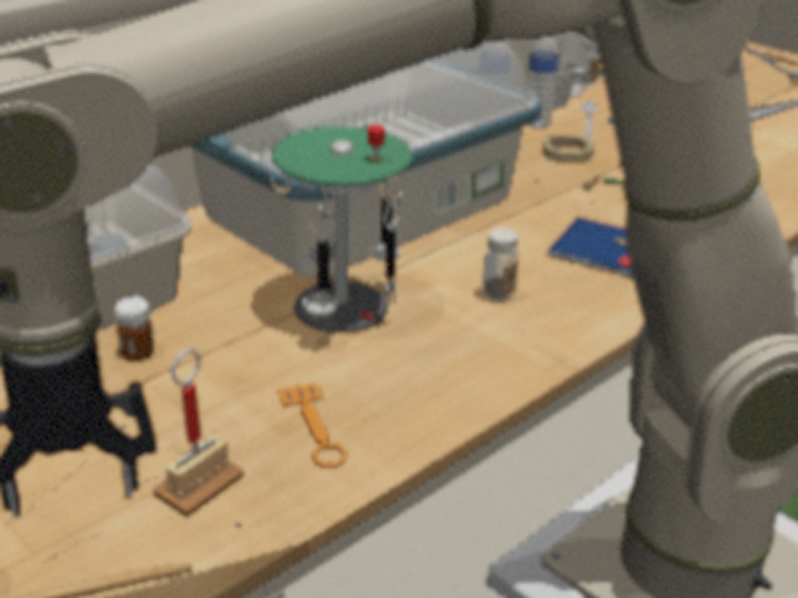

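View pics/t1.png

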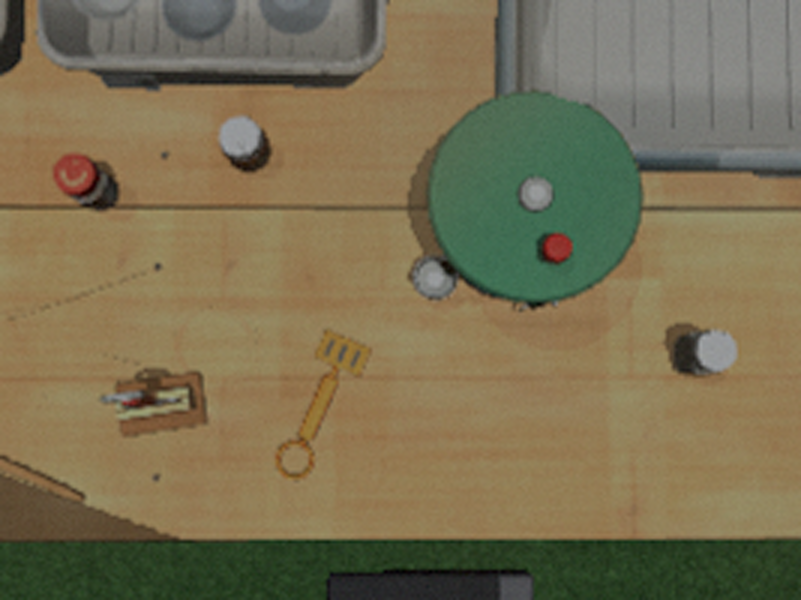

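The scene crop shows the cap (340,155), red knob (376,135), red mark (368,315), the red turner in the block (190,400), and the flat orange look-alike (315,425), which isn't wanted. In the top crop the cap centre is (536,195), the knob (557,248), the turner (140,400). The turner to take is the red-handled one in the block.

Run:
```python
from h import *
t=cv2.imread("pics/top0.png");s=cv2.imread("pics/scene0.png");dt=np.load("pics/top0.npy");ds=np.load("pics/scene0.npy")
def mask(im,f):
    h=cv2.cvtColor(im,cv2.COLOR_BGR2HSV); return f(h[...,0].astype(int),h[...,1].astype(int),h[...,2].astype(int))
green=lambda h,S,v:(h>60)&(h<90)&(S>90)&(v>40); red=lambda h,S,v:((h<6)|(h>172))&(S>130)&(v>80)
def blobs(m):
    n,l,st,c=cv2.connectedComponentsWithStats(m.astype(np.uint8)); return l,[(i,st[i],c[i]) for i in range(1,n) if st[i][4]>4]
# cap rim: contour points at z=.26 -> circle fit
for n,im,d in(("top",t,dt),("scene",s,ds)):
    l,b=blobs(mask(im,green)); b=[x for x in b if x[1][1]+x[1][3]<300]; i=max(b,key=lambda x:x[1][4])[0]
    c=max(cv2.findContours((l==i).astype(np.uint8),0,1)[0],key=len)[:,0]; hull=cv2.convexHull(c)[:,0]
    W=np.array([atz(n,u,v,.26) for u,v in hull]); A=np.c_[2*W[:,:2],np.ones(len(W))]; q=np.linalg.lstsq(A,(W[:,:2]**2).sum(1),rcond=None)[0]
    print(n,"cap",q[:2],np.sqrt(q[2]+q[0]**2+q[1]**2))
    l,b=blobs(mask(im,red))
    for i,st,cc in b:
        vs,us=np.nonzero(l==i); dd=d[vs,us]; ok=dd>0
        P=np.array([px(n,u,v,z) for u,v,z in zip(us[ok],vs[ok],dd[ok])])
        print(n,"red",cc.round(1),st, np.median(P,0).round(3) if len(P) else None)
    print(n,"knob top z=.310",[atz(n,*cc,.310).round(4) for i,st,cc in b if 330<cc[0]<400 and cc[1]<200])
# turner handle pixels in scene: line fit
l,b=blobs(mask(s,red)); i=[x for x in b if abs(x[2][0]-271)<8 and abs(x[2][1]-254)<12][0][0]
vs,us=np.nonzero(l==i)
for v in range(vs.min(),vs.max()+1):
    u=us[vs==v]; dd=[ds[v,k] for k in u if ds[v,k]>0]
    if dd: print(v,u.min(),u.max(),px("scene",u.mean(),v,np.median(dd)).round(4))
```

```text
top cap [ 0.64452056 -0.08282002] 0.08827902384313052
top red [204.6 157.3] [198 152  14  13 104] [0.71  0.391 0.105]
top red [574.8 169. ] [569 166  12   7  35] [ 0.686 -0.849  0.015]
top red [127.2 189.5] [114 178  26  25 443] [0.604 0.616 0.131]
top red [365.3 182. ] [361 178  10   9  65] [ 0.599 -0.089  0.309]
top red [223.4 233.7] [221 233   5   2   7] [0.466 0.316 0.143]
top red [480.2 242.3] [474 239  14   7  81] [ 0.437 -0.514  0.016]
top knob top z=.310 [array([ 0.5988, -0.0891,  0.31  ])]
scene cap [ 0.63785008 -0.0656442 ] 0.09343522488453192
scene red [341.  150.5] [339 147   5   8  36] [ 0.588 -0.084  0.3  ]
scene red [434.8 198. ] [433 197   4   3  10] [ 0.43  -0.491  0.017]
scene red [337.5 218. ] [336 217   4   3   8] [ 0.591 -0.074  0.017]
scene red [271.5 254.8] [269 245   6  21  74] [0.462 0.322 0.11 ]
scene red [157.7 271.2] [143 262  29  19 300] [0.586 0.62  0.13 ]
scene knob top z=.310 [array([ 0.57  , -0.0661,  0.31  ])]
245 271 272 [0.4649 0.3164 0.1428]
246 269 272 [0.4624 0.3218 0.143 ]
247 269 272 [0.4634 0.3215 0.1386]
248 269 272 [0.4646 0.321  0.1341]
249 269 272 [0.4623 0.3228 0.1325]
250 270 272 [0.4614 0.3219 0.1289]
251 270 273 [0.4628 0.3196 0.1232]
252 270 272 [0.4616 0.3223 0.1215]
253 270 273 [0.4632 0.3199 0.1156]
254 270 273 [0.4625 0.3206 0.1126]
255 270 273 [0.4618 0.3213 0.1096]
256 270 273 [0.4605 0.3224 0.1071]
257 270 273 [0.46   0.323  0.1039]
258 271 273 [0.4634 0.3195 0.0963]
259 271 273 [0.4618 0.3208 0.0941]
260 271 273 [0.4589 0.3228 0.093 ]
261 271 274 [0.46   0.3207 0.0874]
262 271 274 [0.4606 0.3207 0.0832]
263 271 274 [0.4607 0.3208 0.0794]
264 271 273 [0.4588 0.3241 0.0784]
265 272 273 [0.4579 0.3232 0.0745]
```

Run:
```python
import cv2,numpy as np
a=cv2.imread("pics/scene0.png")[222:298,245:305];b=cv2.imread("pics/top0.png")[215:255,205:255]
a=cv2.resize(a,(474,600),interpolation=2);b=cv2.resize(b,(320,256),interpolation=2)
o=np.zeros((600,800,3),np.uint8);o[:,:474]=a;o[:256,480:]=b;cv2.imwrite("pics/c1.png",o)
```

```text
(no output)
```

View pics/c1.png

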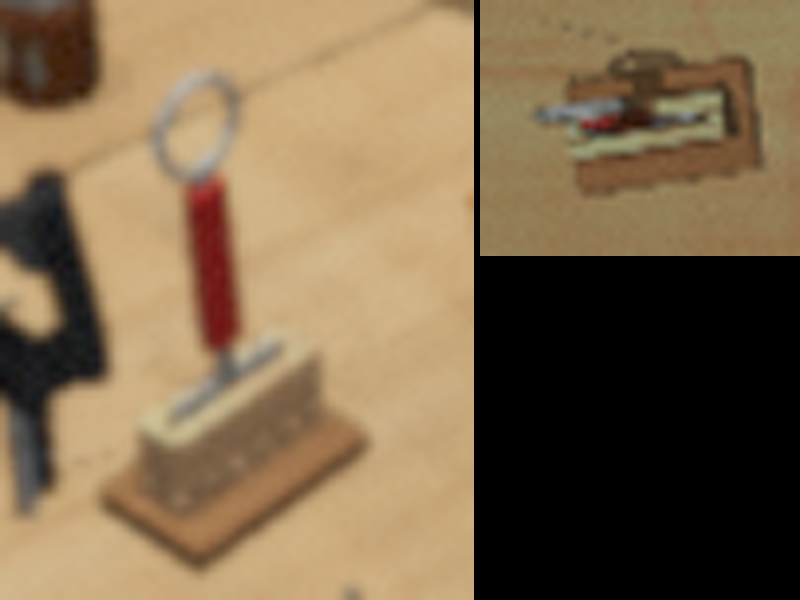

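The close crop confirms the red turner: eye at (197,125), handle (215,265), blade in the slot, standing in the block. Next I'll refine the cap centre, the knob and the red mark.

Run:
```python
from h import *
from scipy.optimize import least_squares
t=cv2.imread("pics/top0.png");dt=np.load("pics/top0.npy");s=cv2.imread("pics/scene0.png");ds=np.load("pics/scene0.npy")
for n,d in(("top",dt),("scene",ds)):
    P=[];
    for v in range(120,215):
        for u in range(280,420):
            if d[v,u]>0:
                p=px(n,u,v,d[v,u])
                if .248<p[2]<.268 and np.hypot(p[0]-.645,p[1]+.075)<.125: P.append((u,v,*p))
    P=np.array(P); m=np.zeros((400,640),np.uint8); m[P[:,1].astype(int),P[:,0].astype(int)]=1
    W=P[:,2:4]; print(n,len(P),"z",np.median(P[:,4]),"bbox mid",(W.max(0)+W.min(0))/2,(W.max(0)-W.min(0))/2,"mean",W.mean(0))
    h=cv2.convexHull(P[:,:2].astype(np.int32))[:,0]; H=np.array([atz(n,u,v,.26)[:2] for u,v in h])
    r=least_squares(lambda c:np.hypot(*(H-c[:2]).T)-c[2],[.645,-.075,.1],loss="soft_l1",f_scale=.003); print("fit",r.x)
print("nut",atz("top",358.67,164.67,.272))
# scene: whitish nut s1 (342,147)
print("nut sc",atz("scene",200+342/2.66,100+147/2.66,.272))
print("knob scene z=.298",atz("scene",341,150.5,.2985), "mark",atz("scene",337.5,218,.016))
# foot/block: edges by depth, top view
Q=np.array([px("top",u,v,dt[v,u]) for v in range(215,260) for u in range(205,260) if dt[v,u]>0])
b=Q[(Q[:,2]>.038)&(Q[:,2]<.058)]; print("box top",len(b),b.mean(0),cv2.minAreaRect((b[:,:2]*1000).astype(np.float32)))
b=Q[(Q[:,2]>.007)&(Q[:,2]<.017)]; print("base",len(b),cv2.minAreaRect((b[:,:2]*1000).astype(np.float32)))
S=np.array([px("scene",u,v,ds[v,u]) for v in range(225,300) for u in range(245,305) if ds[v,u]>0])
b=S[(S[:,2]>.15)&(S[:,2]<.2)&(np.hypot(S[:,0]-.465,S[:,1]-.32)<.05)]; print("eye sc",len(b),b.mean(0),(b.max(0)+b.min(0))/2,b.max(0))
# eye from hand-picked px centre: c1 (197,127) -> /7.9
u,v=245+197/7.9,222+127/7.9; print(u,v,"eye at x plane .468", atz("scene",u,v,.170))
```

```text
Traceback (most recent call last):
  File "h.py", line 12, in px
    def px(n,u,v,d): s=ray(n,u,v); return c2w(n,[s[0]*d,s[1]*d,d])
                                          ~~~^^^^^^^^^^^^^^^^^^^^^
  File "h.py", line 7, in c2w
    E=cam(n)[2]; return (np.linalg.inv(E)@np.append(p,1))[:3]
      ~~~^^^
  File "h.py", line 5, in cam
    i=eyes.camera_info(n); return np.array(i["intrinsics"]),i["k1"],np.array(i["extrinsics"])
ValueError: time passes only in moves, steps and waits
```

```bash
python3 - <<'E'
s=open('h.py').read()
s=s.replace("def cam(n):","import functools\n@functools.lru_cache\ndef cam(n):")
open('h.py','w').write(s)
E
cat > m.py <<'E'
from h import *
from scipy.optimize import least_squares
t=cv2.imread("pics/top0.png");dt=np.load("pics/top0.npy");s=cv2.imread("pics/scene0.png");ds=np.load("pics/scene0.npy")
for n,d in(("top",dt),("scene",ds)):
    P=[];
    for v in range(120,215):
        for u in range(280,420):
            if d[v,u]>0:
                p=px(n,u,v,d[v,u])
                if .248<p[2]<.268 and np.hypot(p[0]-.645,p[1]+.075)<.125: P.append((u,v,*p))
    P=np.array(P)
    W=P[:,2:4]; print(n,len(P),"z",np.median(P[:,4]),"bbox mid",(W.max(0)+W.min(0))/2,(W.max(0)-W.min(0))/2,"mean",W.mean(0))
    h=cv2.convexHull(P[:,:2].astype(np.int32))[:,0]; H=np.array([atz(n,u,v,.26)[:2] for u,v in h])
    r=least_squares(lambda c:np.hypot(*(H-c[:2]).T)-c[2],[.645,-.075,.1],loss="soft_l1",f_scale=.003); print("fit",r.x)
print("nut",atz("top",358.67,164.67,.272))
print("nut sc",atz("scene",200+342/2.66,100+147/2.66,.272))
print("knob scene z=.298",atz("scene",341,150.5,.2985), "mark",atz("scene",337.5,218,.016))
Q=np.array([px("top",u,v,dt[v,u]) for v in range(215,260) for u in range(205,260) if dt[v,u]>0])
b=Q[(Q[:,2]>.038)&(Q[:,2]<.058)]; print("box top",len(b),b.mean(0),cv2.minAreaRect((b[:,:2]*1000).astype(np.float32)))
b=Q[(Q[:,2]>.007)&(Q[:,2]<.017)]; print("base",len(b),cv2.minAreaRect((b[:,:2]*1000).astype(np.float32)))
S=np.array([px("scene",u,v,ds[v,u]) for v in range(225,300) for u in range(245,305) if ds[v,u]>0])
b=S[(S[:,2]>.15)&(S[:,2]<.2)&(np.hypot(S[:,0]-.465,S[:,1]-.32)<.05)]; print("eye sc",len(b),b.mean(0),(b.max(0)+b.min(0))/2,b.max(0))
u,v=245+197/7.9,222+127/7.9; print(u,v,"eye", atz("scene",u,v,.170))
E
python3 m.py
```

```text
top 4015 z 0.2596017525846783 bbox mid [ 0.661389   -0.07705514] [0.10756302 0.09924732] mean [ 0.65698369 -0.07799209]
fit [ 0.66009799 -0.07967169  0.10399059]
scene 979 z 0.25702694840556717 bbox mid [ 0.6594078  -0.07523417] [0.10969626 0.09841318] mean [ 0.64888595 -0.06708832]
fit [ 0.65473712 -0.07000379  0.11226826]
nut [ 0.65182683 -0.07716776  0.272     ]
nut sc [ 0.63350527 -0.06445963  0.272     ]
knob scene z=.298 [ 0.5900631  -0.08544892  0.2985    ] mark [ 0.59135587 -0.07484801  0.016     ]
box top 130 [0.46336445 0.3117746  0.04891366] ((464.4927062988281, 316.65753173828125), (23.313753128051758, 78.8711929321289), 8.156785011291504)
base 288 ((461.7043151855469, 335.69677734375), (59.697635650634766, 134.2081756591797), 8.633834838867188)
eye sc 58 [0.46792846 0.32125346 0.17184364] [0.46694734 0.31986574 0.17073267] [0.47348364 0.34011354 0.19047243]
269.9367088607595 238.0759493670886 eye [0.46445421 0.32017931 0.17      ]
```

```bash
cat >> h.py <<'E'
def down(head): # tool z down, tool x at heading (deg)
    return R.from_euler('z',head,degrees=True)*R.from_euler('x',180,degrees=True)
E
python3 - <<'E'
from h import *
q=down(-78); print(delta([.599,-.089,.36],q), delta([.278,.56,.33]))
E
```

```text
(array([-438.4,  576.1, -128.7]), array([ -0. ,  -0. , 141.6])) (array([  0.2,   0. , -98.7]), None)
```

>>> servo_tool(
  motion=[
    [1,0,0,-0.1,0,0,0],
    [1,0,0,-0.1,0,0,0],
    [1,-0.438,0.576,-0.129,0,0,141.6],
    [1,-0.438,0.576,-0.129,0,0,141.6],
    [1,-0.438,0.576,-0.129,0,0,141.6],
    [1,-0.438,0.576,-0.129,0,0,141.6],
    [1,-0.438,0.576,-0.129,0,0,141.6],
    [1,-0.438,0.576,-0.129,0,0,141.6],
    [1,-0.438,0.576,-0.129,0,0,141.6],
    [1,-0.438,0.576,-0.129,0,0,141.6],
    [1,-0.438,0.576,-0.129,0,0,141.6],
    [1,-0.438,0.576,-0.129,0,0,141.6],
    [1,-0.438,0.576,-0.129,0,0,141.6],
    [1,-0.438,0.576,-0.129,0,0,141.6],
    [1,-0.438,0.576,-0.129,0,0,141.6],
    [1,-0.438,0.576,-0.129,0,0,141.6],
    [1,-0.438,0.576,-0.129,0,0,141.6],
    [1,-0.438,0.576,-0.129,0,0,141.6],
    [1,-0.438,0.576,-0.129,0,0,141.6],
    [1,-0.438,0.576,-0.129,0,0,141.6],
  ],
)

```text
clock: 3.9
position: [0.599, -0.0885, 0.3604]
ee_rot: [0.777, -0.629, -0.0, -0.0]
ft_force: [-0.2, -0.1, -0.3]
grip_width: 0.995
```

Run:
```python
from h import *
im,d=eyes.camera("scene"); cv2.imwrite("pics/s2f.png",im); np.save("pics/s2.npy",d)
cv2.imwrite("pics/s2.png",cv2.resize(im[100:250,230:430],None,fx=4,fy=4,interpolation=2))
print(monitor.get_obs()["joint_pos"].round(2))
for p in ([.599,-.089,.2985],[.654,-.077,.272],[.582,-.077,.016]): print(((proj("scene",np.array(p))-[230,100])*4).round())
```

```text
[-0.44  0.29  0.67  1.32 -0.18  1.59 -1.16]
[440. 198.]
[390. 211.]
[438. 475.]
```

View pics/s2.png

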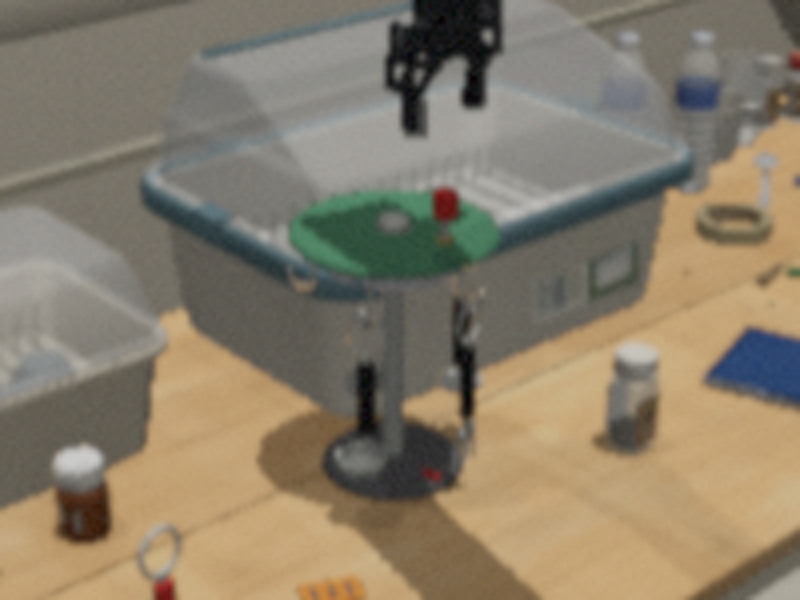

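Seen from the front: knob at (446,205), nut (393,222), red mark (432,474), all within 1–2 px of prediction. Descending onto the knob.

>>> servo_tool(
  motion=[
    [0.7,0,0,0.05,0,0,0],
    [0.7,0,0,0.082,0,0,0],
    [0.7,0,0,0.082,0,0,0],
    [0.7,0,0,0.082,0,0,0],
    [0.2,0,0,0.082,0,0,0],
    [0.2,0,0,0.082,0,0,0],
    [0.2,0,0,0.082,0,0,0],
    [0.2,0,0,0.082,0,0,0],
    [0.2,0,0,0.082,0,0,0],
  ],
  grip_force=30,
)

```text
clock: 5.08
position: [0.5995, -0.0891, 0.2794]
ee_rot: [0.777, -0.63, 0.001, -0.001]
ft_force: [0.5, -1.1, 6.7]
grip_width: 0.286
```

>>> servo_tool(
  motion=[
    [0.2,0,0,-0.002,0,0,0],
    [0.2,0,0,-0.004,0,0,0],
    [0.2,0,0,-0.004,0,0,0],
    [0.2,0,0,-0.004,0,0,0],
  ],
)

```text
clock: 5.58
position: [0.5993, -0.0889, 0.2818]
ee_rot: [0.777, -0.629, 0.0, 0.0]
ft_force: [4.7, -3.6, -4.2]
grip_width: 0.289
```

>>> servo_tool(
  motion=[
    [0.2,0,0,-0.0015,0,0,0],
    [0.2,0,0,-0.0015,0,0,0],
    [0.2,0.0069,-0.0004,-0.0015,0,0,-7],
    [0.2,0.0137,-0.0017,-0.0015,0,0,-14],
    [0.2,0.0202,-0.0038,-0.0015,0,0,-21],
    [0.2,0.0265,-0.0066,-0.0015,0,0,-28],
    [0.2,0.0265,-0.0066,-0.0015,0,0,-28],
  ],
)

```text
clock: 6.45
position: [0.6115, -0.1126, 0.283]
ee_rot: [0.907, -0.422, -0.0, -0.0]
ft_force: [3.9, 0.4, -4.7]
grip_width: 0.292
```

>>> servo_tool(
  motion=[
    [0.2,0.0069,-0.0004,0,0,0,-7],
    [0.2,0.0137,-0.0017,0,0,0,-14],
    [0.2,0.0202,-0.0038,0,0,0,-21],
    [0.2,0.0265,-0.0066,0,0,0,-28],
    [0.2,0.0324,-0.0102,0,0,0,-35],
    [0.2,0.0378,-0.0145,0,0,0,-42],
    [0.2,0.0378,-0.0145,0,0,0,-42],
  ],
)

```text
clock: 7.32
position: [0.6464, -0.1309, 0.2825]
ee_rot: [0.998, -0.069, -0.001, -0.001]
ft_force: [0.3, 6.5, -4.5]
grip_width: 0.292
```

>>> servo_tool(
  motion=[
    [0.2,0.0069,-0.0014,0,0,0,-7],
    [0.2,0.0137,-0.0027,0,0,0,-14],
    [0.2,0.0202,-0.0048,0,0,0,-21],
    [0.2,0.0265,-0.0076,0,0,0,-28],
    [0.2,0.0324,-0.0112,0,0,0,-35],
    [0.2,0.0348,-0.013,0,0,0,-38],
    [0.2,0.0348,-0.013,0,0,0,-38],
  ],
)

```text
clock: 8.2
position: [0.6813, -0.1229, 0.2823]
ee_rot: [0.966, 0.259, -0.002, -0.002]
ft_force: [-5.3, 5.4, -4.8]
grip_width: 0.285
```

Run:
```python
from h import *
im,d=eyes.camera("scene"); cv2.imwrite("pics/s3f.png",im)
cv2.imwrite("pics/s3.png",cv2.resize(im[130:230,270:400],None,fx=6,fy=6,interpolation=2))
for p in ([.654,-.077,.26],[.582,-.077,.016],[.582,-.070,.016]): print(((proj("scene",np.array(p))-[270,130])*6).round())
```

```text
[344. 154.]
[417. 533.]
[409. 536.]
```

View pics/s3.png

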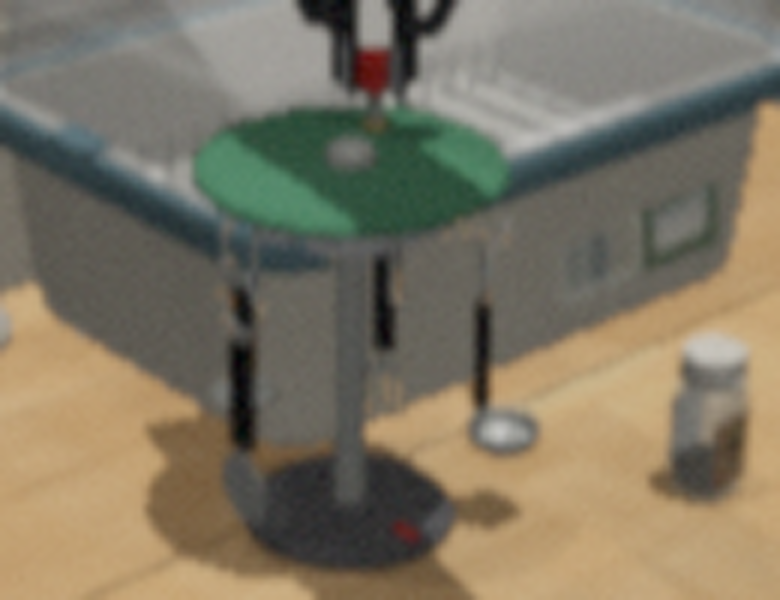

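Run:
```python
from h import *
c=atz("scene",270+351/6,130+511/6,.014); 
for u,v in((405,530),(393,522),(418,540)):
    m=atz("scene",270+u/6,130+v/6,.016)
    print(c.round(3),m.round(3),np.degrees(np.arctan2(m[1]-c[1],m[0]-c[0])))
P,_=pose(); print(P)
```

```text
[ 0.633 -0.065  0.014] [ 0.59  -0.073  0.016] -168.9393181285256
[ 0.633 -0.065  0.014] [ 0.602 -0.074  0.016] -163.25012653998718
[ 0.633 -0.065  0.014] [ 0.575 -0.071  0.016] -173.6108598803533
[ 0.68120742 -0.12294699  0.28232379]
```

>>> servo_tool(
  motion=[
    [0.2,0,0,0.003,0,0,0],
    [0.38,0,0,0.003,0,0,0],
    [0.38,0,0,0.003,0,0,0],
    [0.38,0,0,0.011,0,0,0],
    [0.38,0,0,0.011,0,0,0],
    [0.38,0,0,0.011,0,0,0],
  ],
)

```text
clock: 9.0
position: [0.6827, -0.1248, 0.2727]
ee_rot: [0.966, 0.259, -0.0, -0.0]
ft_force: [-0.7, 0.3, -0.3]
grip_width: 0.378
```

>>> servo_tool(
  motion=[
    [0.38,0.002,0,0,0,0,-2],
    [0.38,0.004,-0.0001,0,0,0,-4],
    [0.38,0.006,-0.0003,0,0,0,-6],
    [0.38,0.0079,-0.0006,0,0,0,-8],
    [0.38,0.0099,-0.0009,0,0,0,-10],
    [0.38,0.0119,-0.0012,0,0,0,-12],
  ],
)

```text
clock: 9.75
position: [0.6925, -0.1177, 0.2728]
ee_rot: [0.933, 0.359, 0.0, -0.0]
ft_force: [-3.4, -1.9, 1.5]
grip_width: 0.381
```

>>> servo_tool(
  motion=[
    [0.38,0.002,0,0,0,0,-2],
    [0.38,0.004,-0.0001,0,0,0,-4],
    [0.38,0.006,-0.0003,0,0,0,-6],
  ],
)

```text
clock: 10.12
position: [0.6966, -0.1135, 0.2727]
ee_rot: [0.913, 0.408, -0.0, -0.0]
ft_force: [-4.6, -1.6, 0.4]
grip_width: 0.383
```

>>> servo_tool(
  motion=[
    [0.38,0.002,0,0,0,0,-2],
    [0.38,0.004,-0.0001,0,0,0,-4],
  ],
)

```text
clock: 10.38
position: [0.6997, -0.1102, 0.2727]
ee_rot: [0.898, 0.44, 0.0, 0.0]
ft_force: [-0.3, 0.3, -1.1]
grip_width: 0.378
```

>>> servo_tool(
  motion=[
    [0.38,0.002,0,0,0,0,-2],
  ],
)

```text
clock: 10.5
position: [0.7011, -0.1083, 0.2729]
ee_rot: [0.89, 0.455, 0.001, 0.0]
ft_force: [-0.3, 0.3, -0.3]
grip_width: 0.381
```

>>> servo_tool(
  motion=[
    [0.38,0.002,0,0,0,0,-2],
    [0.38,0.002,0,0,0,0,-2],
  ],
)

```text
clock: 10.75
position: [0.7019, -0.107, 0.2728]
ee_rot: [0.883, 0.47, 0.0, -0.0]
ft_force: [-0.1, -0.2, 0.0]
grip_width: 0.385
```

Run:
```python
from h import *
im,d=eyes.camera("scene"); cv2.imwrite("pics/s4f.png",im)
cv2.imwrite("pics/s4.png",cv2.resize(im[130:230,270:400],None,fx=6,fy=6,interpolation=2))
```

```text
(no output)
```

View pics/s4.png

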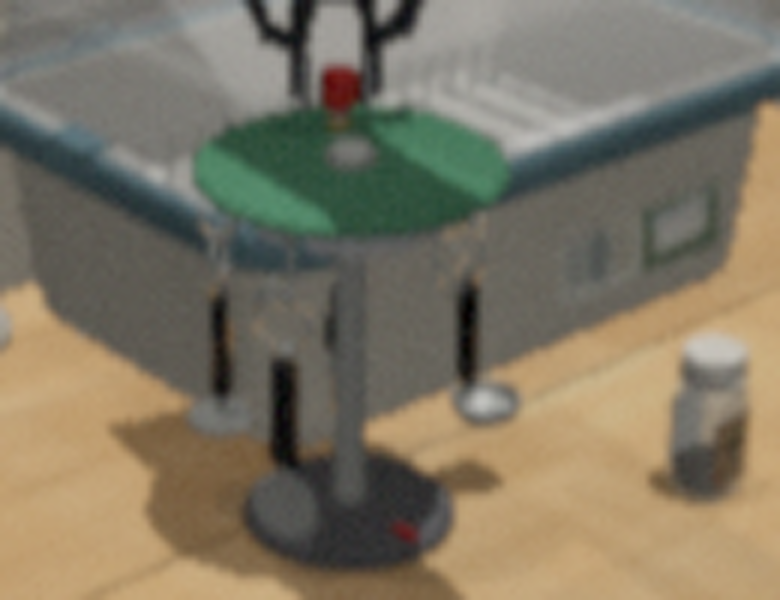

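>>> servo_tool(
  motion=[
    [0.38,0.002,0,0,0,0,-2],
    [0.38,0.002,0,0,0,0,-2],
  ],
)

```text
clock: 11.05
position: [0.7028, -0.1057, 0.2728]
ee_rot: [0.874, 0.485, 0.0, 0.0]
ft_force: [-0.7, -0.4, 0.9]
grip_width: 0.383
```

>>> servo_tool(
  motion=[
    [0.38,0.002,0,0,0,0,-2],
    [0.38,0.002,0,0,0,0,-2],
  ],
)

```text
clock: 11.3
position: [0.703, -0.1051, 0.2728]
ee_rot: [0.866, 0.5, -0.001, 0.0]
ft_force: [-4.7, -2.9, 1.1]
grip_width: 0.384
```

>>> servo_tool(
  motion=[
    [0.38,0.002,0,0,0,0,-2],
    [0.38,0.002,0,0,0,0,-2],
  ],
)

```text
clock: 11.55
position: [0.7031, -0.1046, 0.2728]
ee_rot: [0.857, 0.514, -0.002, 0.0]
ft_force: [-10.2, -6.0, 3.2]
grip_width: 0.381
```

>>> servo_tool(
  motion=[
    [0.38,-0.004,0,0,0,0,4],
    [0.38,-0.007,0,0,0,0,6],
    [0.6,-0.007,0,0,0,0,6],
    [0.6,-0.007,0,0,0,0,6],
    [0.6,-0.007,0,-0.05,0,0,6],
    [0.6,-0.007,0,-0.1,0,0,6],
    [0.6,-0.007,0,-0.12,0,0,6],
    [0.6,-0.007,0,-0.12,0,0,6],
  ],
)

```text
clock: 12.55
position: [0.7021, -0.1084, 0.3943]
ee_rot: [0.883, 0.47, 0.001, 0.001]
ft_force: [-0.4, -0.2, -0.3]
grip_width: 0.594
```

Run:
```python
from h import *
P,Q=pose(); print(P,monitor.get_obs()["joint_pos"].round(2))
# turner target: approach dir psi=8, lean th; grasp point g, tcp = g+.019*z
g=np.array([.467,.320,.106])
for th in(40,50):
  for psi in (8,):
    z=np.array([np.cos(np.radians(th))*np.cos(np.radians(psi)),np.cos(np.radians(th))*np.sin(np.radians(psi)),-np.sin(np.radians(th))])
    for s in(1,-1):
        x=s*np.array([-np.sin(np.radians(psi)),np.cos(np.radians(psi)),0]); q=R.from_matrix(np.c_[x,np.cross(z,x),z])
        print(th,s,"pre",delta(g+.019*z-.10*z+[0,0,.0],q),(g+.019*z-.1*z).round(3))
```

```text
[ 0.70211264 -0.10839134  0.39431681] [-0.06  0.54  0.29  0.87 -0.15  1.75  1.14]
40 1 pre (array([ 182.2, -481.1,  235.2]), array([-47.5,  18.3, -39.2])) [0.406 0.311 0.158]
40 -1 pre (array([ 182.2, -481.1,  235.2]), array([ 22.7,  59.1, 127.3])) [0.406 0.311 0.158]
50 1 pre (array([ 188.9, -473.6,  225.3]), array([-38. ,  14.6, -40.2])) [0.415 0.313 0.168]
50 -1 pre (array([ 188.9, -473.6,  225.3]), array([ 18.3,  47.5, 131.2])) [0.415 0.313 0.168]
```

```bash
cat >> h.py <<'E'
def lean(psi,th): # jaw axis horizontal, tool z forward-down
    a,b=np.radians([psi,th]); z=np.array([np.cos(b)*np.cos(a),np.cos(b)*np.sin(a),-np.sin(b)]); x=np.array([-np.sin(a),np.cos(a),0])
    return R.from_matrix(np.c_[x,np.cross(z,x),z]),z
E
python3 - <<'E'
from h import *
q,z=lean(8,45); print(delta([.37,.25,.30],q)); 
g=np.array([.467,.320,.106]); print(delta(g-.1*z,q))
E
```

```text
(array([ 111.7, -475.9,   93.2]), array([-42.8,  16.4, -39.7]))
(array([ 176.5, -487.5,  216.5]), array([-42.8,  16.4, -39.7]))
```

>>> servo_tool(
  motion=[
    [0.6,0.112,-0.476,0.093,-42.8,16.4,-39.7],
    [0.6,0.112,-0.476,0.093,-42.8,16.4,-39.7],
    [0.6,0.112,-0.476,0.093,-42.8,16.4,-39.7],
    [0.6,0.112,-0.476,0.093,-42.8,16.4,-39.7],
    [0.6,0.112,-0.476,0.093,-42.8,16.4,-39.7],
    [0.6,0.112,-0.476,0.093,-42.8,16.4,-39.7],
    [0.6,0.112,-0.476,0.093,-42.8,16.4,-39.7],
    [0.6,0.112,-0.476,0.093,-42.8,16.4,-39.7],
    [0.6,0.112,-0.476,0.093,-42.8,16.4,-39.7],
    [0.6,0.112,-0.476,0.093,-42.8,16.4,-39.7],
    [0.6,0.112,-0.476,0.093,-42.8,16.4,-39.7],
    [0.6,0.112,-0.476,0.093,-42.8,16.4,-39.7],
    [0.6,0.112,-0.476,0.093,-42.8,16.4,-39.7],
  ],
)

```text
clock: 14.18
position: [0.3741, 0.2559, 0.2977]
ee_rot: [0.609, 0.696, 0.285, 0.252]
ft_force: [0.6, 0.0, -0.3]
grip_width: 0.602
```

Run:
```python
from h import *
print(monitor.get_obs()["joint_pos"].round(2))
q,z=lean(8,45); g=np.array([.467,.320,.106]); print("pre",delta(g-.1*z,q)); print("err",delta([.37,.25,.30],q))
im,d=eyes.camera("top"); cv2.imwrite("pics/t5f.png",im)
h=cv2.cvtColor(im,cv2.COLOR_BGR2HSV).astype(int); m=((h[...,0]<6)|(h[...,0]>172))&(h[...,1]>130)&(h[...,2]>80)
n,l,st,c=cv2.connectedComponentsWithStats(m.astype(np.uint8))
for i in range(1,n):
    if 330<c[i][0]<400 and st[i][4]>10:
        v,u=np.nonzero(l==i); P=np.array([px("top",a,b,d[b,a]) for a,b in zip(u,v) if d[b,a]>0]); print("knob",c[i],np.median(P,0),atz("top",*c[i],.30))
g=[px("top",u,v,d[v,u]) for v in range(150,160) for u in range(350,365)]; print("cap z",np.median(g,0))
im,d=eyes.camera("scene"); cv2.imwrite("pics/s5f.png",im); np.save("pics/s5.npy",d)
o=np.zeros((600,800,3),np.uint8); o[:,:390]=cv2.resize(im[130:230,300:365],(390,600),interpolation=2); o[:,400:]=cv2.resize(im[190:295,235:305],(400,600),interpolation=2)
cv2.imwrite("pics/s5.png",o)
```

```text
[-0.93 -0.5  -0.2   2.3   0.67  0.98  0.3 ]
pre (array([ 51.2, -63.8, 106.8]), array([-0.3,  0.5, -0.2]))
err (array([-5.3, -1.9, -5. ]), array([-0.3,  0.5, -0.2]))
knob [370.93220339 144.47457627] [ 0.70144415 -0.10700594  0.2993826 ] [ 0.70066034 -0.10700569  0.3       ]
cap z [ 0.6825383  -0.07444582  0.26010985]
```

View pics/s5.png

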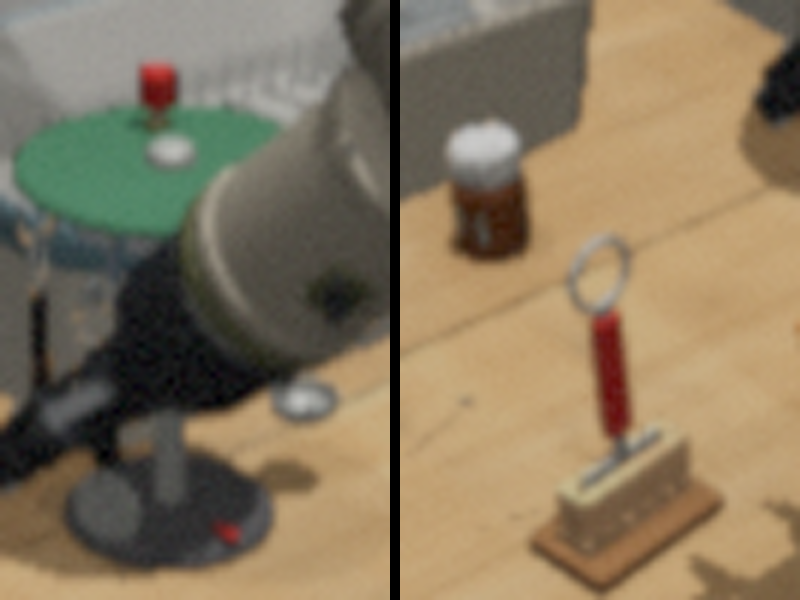

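Pin home: knob top at z 0.2994 (0.300 is home). Knob and mark agree with the free hook at the front. Right half: turner unchanged, eye (600,275), handle (610,375). Moving to the pre-grasp.

>>> servo_tool(
  motion=[
    [0.6,0.051,-0.064,0.107,0,0,0],
    [0.6,0.051,-0.064,0.107,0,0,0],
    [0.6,0.051,-0.064,0.107,0,0,0],
    [0.6,0.051,-0.064,0.107,0,0,0],
    [0.6,0.051,-0.064,0.107,0,0,0],
  ],
)

```text
clock: 14.9
position: [0.3968, 0.3113, 0.1792]
ee_rot: [0.608, 0.696, 0.287, 0.252]
ft_force: [1.0, -0.1, 1.1]
grip_width: 0.598
```

Run:
```python
from h import *
print(monitor.get_obs()["joint_pos"].round(2))
q,z=lean(8,45); g=np.array([.467,.320,.106]); print("pre err",delta(g-.1*z,q)); 
# turner eye & handle from s5 scene + depth
im=cv2.imread("pics/s5f.png"); d=np.load("pics/s5.npy")
S=np.array([(u,v,*px("scene",u,v,d[v,u])) for v in range(225,275) for u in range(255,290) if d[v,u]>0])
S=S[(np.hypot(S[:,2]-.466,S[:,3]-.32)<.04)&(S[:,4]>.06)]
e=S[S[:,4]>.152]; print("eye",len(e),((e.max(0)+e.min(0))/2).round(3),np.median(e,0).round(3))
for a in np.arange(.07,.15,.02):
    b=S[(S[:,4]>a)&(S[:,4]<a+.02)]; print(a,len(b),np.median(b,0).round(4))
im,d=eyes.camera("top"); cv2.imwrite("pics/t6f.png",im)
S=np.array([(u,v,*px("top",u,v,d[v,u])) for v in range(215,250) for u in range(205,255) if d[v,u]>0]);S=S[(S[:,4]>.14)&(S[:,4]<.2)]
print("top eye",len(S),S.min(0).round(3),S.max(0).round(3),np.median(S,0).round(3))
```

```text
[-0.86 -0.18 -0.31  2.35  0.95  0.77 -0.12]
pre err (array([-1.1, -1.8,  1.8]), array([-0.1,  0.3, -0.2]))
eye 52 [2.690e+02 2.375e+02 4.670e-01 3.200e-01 1.720e-01] [2.68e+02 2.37e+02 4.68e-01 3.26e-01 1.75e-01]
0.07 33 [2.720e+02 2.630e+02 4.610e-01 3.203e-01 8.080e-02]
0.09000000000000001 28 [2.710e+02 2.580e+02 4.614e-01 3.237e-01 9.960e-02]
0.11000000000000001 36 [2.710e+02 2.520e+02 4.625e-01 3.225e-01 1.184e-01]
0.13 34 [2.705e+02 2.470e+02 4.648e-01 3.206e-01 1.394e-01]
top eye 46 [2.14e+02 2.31e+02 4.66e-01 2.98e-01 1.41e-01] [2.28e+02 2.34e+02 4.74e-01 3.38e-01 1.93e-01] [2.220e+02 2.325e+02 4.700e-01 3.160e-01 1.780e-01]
```

>>> servo_tool(
  motion=[
    [0.6,0,0,0.06,0,0,0],
    [0.6,0,0,0.121,0,0,0],
    [0.6,0,0,0.121,0,0,0],
    [0.6,0,0,0.121,0,0,0],
    [0.6,0,0,0.121,0,0,0],
  ],
  grip_force=40,
)

```text
clock: 15.58
position: [0.4807, 0.3235, 0.0939]
ee_rot: [0.608, 0.696, 0.288, 0.252]
ft_force: [0.3, 1.0, -0.1]
grip_width: 0.603
```

Run:
```python
from h import *
print(monitor.get_obs()["joint_pos"].round(2)); q,z=lean(8,45); print("err",delta(np.array([.467,.32,.106])+.021*z,q))
im,d=eyes.camera("scene"); cv2.imwrite("pics/s7f.png",im)
im2,_=eyes.camera("top"); cv2.imwrite("pics/t7f.png",im2)
o=np.zeros((600,800,3),np.uint8); o[:,:400]=cv2.resize(im[200:305,235:305],(400,600),interpolation=2); o[:400,400:]=cv2.resize(im2[205:265,195:255],(400,400),interpolation=2)
cv2.imwrite("pics/s7.png",o)
```

```text
[-0.77  0.12 -0.23  2.3   1.36  0.61 -0.43]
err (array([-1.5, -1.4,  2.5]), array([-0. ,  0.2, -0.2]))
```

View pics/s7.png

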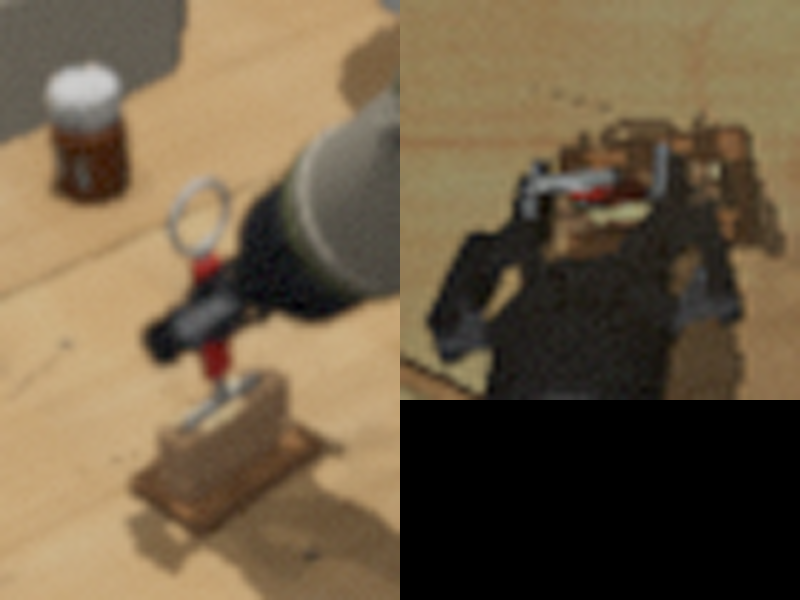

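The fingers straddle the handle at mid height: left view, finger at (195,325), handle (210,310). Closing.

>>> servo_tool(
  motion=[
    [0.1,0,0,0,0,0,0],
    [0.1,0,0,0,0,0,0],
    [0.1,0,0,0,0,0,0],
    [0.1,0,0,0,0,0,0],
    [0.1,0,0,0,0,0,0],
  ],
)

```text
clock: 16.3
position: [0.4809, 0.3225, 0.0914]
ee_rot: [0.608, 0.697, 0.286, 0.252]
ft_force: [-3.7, -2.0, 6.3]
grip_width: 0.2
```

Run:
```python
from h import *
P,q=pose(); print(P,q.inv().apply([0,0,.11]).round(4), q.as_matrix()[:,2])
```

```text
[0.48089969 0.32245861 0.09142301] [-0.0004  0.0775 -0.078 ] [ 0.69863795  0.09203126 -0.70953172]
```

>>> servo_tool(
  motion=[
    [0.1,0,0.012,-0.012,0,0,0],
    [0.1,0,0.028,-0.028,0,0,0],
    [0.1,0,0.05,-0.05,0,0,0],
    [0.1,0,0.0775,-0.078,0,0,0],
    [0.1,0,0.0775,-0.078,0,0,0],
    [0.1,0,0.0775,-0.078,0,0,0],
  ],
  grip_force=60,
)

```text
clock: 17.05
position: [0.4806, 0.3221, 0.2]
ee_rot: [0.608, 0.697, 0.285, 0.252]
ft_force: [-0.8, -0.2, -0.9]
grip_width: 0.198
```

```bash
cat > eye.py <<'E'
from h import *
import sys
# eye centre & handle from both cameras given expected eye position
def look(n,e,tag):
    im,d=eyes.camera(n); cv2.imwrite(f"pics/{tag}{n}f.png",im); np.save(f"pics/{tag}{n}.npy",d)
    u0,v0=proj(n,e).astype(int); S=[]
    for v in range(v0-22,v0+22):
        for u in range(u0-22,u0+22):
            if d[v,u]>0:
                p=px(n,u,v,d[v,u])
                if np.linalg.norm(p-e)<.035: S.append((u,v,*p))
    S=np.array(S); up=S[S[:,4]>e[2]-.014]; print(n,len(S),"mid",((up.max(0)+up.min(0))/2).round(4),"min",up.min(0).round(3),"max",up.max(0).round(3))
E
python3 - <<'E'
from eye import *
P,q=pose(); print(P,monitor.get_obs()["joint_pos"].round(2))
e=np.array([.469,.319,.281]); look("scene",e,"a"); look("top",e,"a")
E
```

```text
[0.48056516 0.3221303  0.20000165] [-0.75 -0.08 -0.24  2.21  0.96  0.69  0.04]
scene 86 mid [266.5    205.5      0.4675   0.3211   0.2838] min [261.    199.      0.462   0.3     0.267] max [272.    212.      0.473   0.342   0.3  ]
top 72 mid [210.     237.       0.4572   0.3191   0.2834] min [202.    230.      0.439   0.299   0.267] max [218.    244.      0.476   0.339   0.299]
```

```bash
cat >> h.py <<'E'
def eyeto(e,q,o): # command for eye at e with tool orientation q, o = eye offset in tool frame
    return delta(np.array(e)-q.apply(o),q)
E
python3 - <<'E'
from h import *
P,q=pose(); o=q.inv().apply(np.array([.4685,.320,.2815])-P); print("o",o.round(4))
q2,_=lean(2,43); print(eyeto([.49,-.079,.27],q2,o), "tcp",np.array([.49,-.079,.27])-q2.apply(o))
E
```

```text
o [-0.0008  0.0492 -0.067 ]
(array([-399.4,  -29.5,  -10.9]), array([-2.3, -3.9,  4.2])) tcp [ 0.50536935 -0.07769086  0.18833532]
```

>>> servo_tool(
  motion=[
    [0.1,-0.03,-0.002,-0.001,0,0,0],
    [0.1,-0.08,-0.006,-0.002,-0.5,-0.8,0.8],
    [0.1,-0.13,-0.01,-0.003,-0.8,-1.3,1.4],
    [0.1,-0.18,-0.013,-0.005,-1,-1.8,1.9],
    [0.1,-0.23,-0.017,-0.006,-1.3,-2.2,2.4],
    [0.1,-0.28,-0.021,-0.008,-1.6,-2.7,2.9],
    [0.1,-0.33,-0.024,-0.009,-1.9,-3.2,3.5],
    [0.1,-0.37,-0.027,-0.01,-2.1,-3.6,3.9],
    [0.1,-0.3994,-0.0295,-0.011,-2.3,-3.9,4.2],
    [0.1,-0.3994,-0.0295,-0.011,-2.3,-3.9,4.2],
    [0.1,-0.3994,-0.0295,-0.011,-2.3,-3.9,4.2],
    [0.1,-0.3994,-0.0295,-0.011,-2.3,-3.9,4.2],
  ],
)

```text
clock: 18.65
position: [0.511, -0.0014, 0.1956]
ee_rot: [0.641, 0.664, 0.28, 0.265]
ft_force: [0.0, 0.9, -1.6]
grip_width: 0.204
```

Run:
```python
from eye import *
P,q=pose(); print(P,monitor.get_obs()["joint_pos"].round(2))
e=np.array([.49,-.079,.27]); look("scene",e,"b"); look("top",e,"b")
im=cv2.imread("pics/bscenef.png"); o=cv2.resize(im[120:220,300:425],None,fx=6.4,fy=6,interpolation=2)
for p in ([.556,-.0785,.2195],[.568,-.078,.2025],[.49,-.079,.27]): print((proj("scene",np.array(p))-[300,120])*[6.4,6])
cv2.imwrite("pics/b1.png",o)
```

```text
[ 0.51096313 -0.00143435  0.1956104 ] [ 0.91 -0.47 -0.84  2.42 -1.07  0.41  2.47]Traceback (most recent call last):
  File "<stdin>", line 3, in <module>
  File "eye.py", line 12, in look
    S=np.array(S); up=S[S[:,4]>e[2]-.014]; print(n,len(S),"mid",((up.max(0)+up.min(0))/2).round(4),"min",up.min(0).round(3),"max",up.max(0).round(3))
                        ~^^^^^
IndexError: too many indices for array: array is 1-dimensional, but 2 were indexed
```

```bash
cat > kin.py <<'E'
import numpy as np, itertools
from scipy.spatial.transform import Rotation as R
D=[([-1.13261875,0.33290391,-0.06469156,1.46097415,0.02160168,1.34991711,-0.08850994],[0.27773755,0.55945546,0.23048024],[.849894,.526953,-.00062,.000429]),
([-0.44,0.29,0.67,1.32,-0.18,1.59,-1.16],[.599,-.0885,.3604],[.777,-.629,0,0]),
([-0.06,0.54,0.29,0.87,-0.15,1.75,1.14],[.7021,-.1084,.3943],[.883,.47,.001,.001]),
([-0.93,-0.5,-0.2,2.3,0.67,0.98,0.3],[.3741,.2559,.2977],[.609,.696,.285,.252]),
([-0.86,-0.18,-0.31,2.35,0.95,0.77,-0.12],[.3968,.3113,.1792],[.608,.696,.287,.252]),
([-0.77,0.12,-0.23,2.3,1.36,0.61,-0.43],[.4807,.3235,.0939],[.608,.696,.288,.252]),
([-0.75,-0.08,-0.24,2.21,0.96,0.69,0.04],[.4806,.3221,.2],[.608,.697,.285,.252]),
([0.91,-0.47,-0.84,2.42,-1.07,0.41,2.47],[.511,-.0014,.1956],[.641,.664,.28,.265])]
def chain(s,j):
    r=R.identity(); out=[r]
    for k in range(7): r=r*R.from_euler('z' if k%2==0 else 'y',s[k]*j[k]); out.append(r)
    return out
if __name__=="__main__":
    best=min(((max((chain(s,j)[-1].inv()*R.from_quat(q)).magnitude() for j,p,q in D),s) for s in itertools.product([1,-1],repeat=7))); print(best)
    s=best[1]; A=[];b=[]
    for j,p,q in D:
        c=[x.as_matrix() for x in chain(s,j)]
        A.append(np.c_[c[0][:,2],c[1][:,0],c[2][:,[0,2]],c[4][:,[0,2]],c[6][:,0],c[7][:,2]]); b.append(p)
    x,res,rk,sv=np.linalg.lstsq(np.vstack(A),np.hstack(b),rcond=None); print(x.round(4),rk,np.abs(np.vstack(A)@x-np.hstack(b)).max(),sv.round(2))
E
python3 kin.py
```

```text
(1.1872342587405227, (1, 1, 1, 1, 1, 1, 1))
[ 1.0788 -0.0926  0.1534  0.2957  0.6394  0.6802  0.4931  0.381 ] 8 0.7262862580563175 [5.47 5.15 2.02 1.3  1.04 0.63 0.48 0.33]
```

```bash
cat > kin2.py <<'E'
from kin import *
from scipy.optimize import least_squares
J=np.array([d[0] for d in D]); Q=R.from_quat([d[2] for d in D]); Pp=np.array([d[1] for d in D])
def fk(s,x,J):
    r=R.identity(len(J)); fr=[r]
    for k in range(7): r=r*R.from_euler('z' if k%2==0 else 'y',s[k]*J[:,k]+x[k]); fr.append(r)
    return fr
def T(x,fr):
    e=np.eye(3); t=x[7:]
    return t[0]*e[2]+t[1]*fr[1].apply(e[0])+fr[2].apply([t[2],0,t[3]])+fr[4].apply([t[4],0,t[5]])+fr[6].apply([t[6],0,0])+t[7]*fr[7].apply(e[2])
def res(x,s):
    fr=fk(s,x,J); return np.r_[(fr[7].inv()*Q).as_rotvec().ravel(),((T(x,fr)-Pp)*3).ravel(),1e-3*x[7:]]
if __name__=="__main__":
    rng=np.random.default_rng(0); best=[]
    for s in itertools.product([1,-1],repeat=4):
        S=(s[0],1,s[1],1,s[2],1,s[3])   # y-signs absorbed by pi offsets of neighbours
        for t in range(10):
            x0=np.r_[rng.choice([0,np.pi/2,np.pi,-np.pi/2],7)+rng.normal(0,.1,7),.3,0,0,.35,0,.35,0,.25]
            try: r=least_squares(res,x0,args=(S,),max_nfev=60)
            except Exception: continue
            best.append((r.cost,S,r.x))
    best.sort(key=lambda a:a[0])
    for c,S,x in best[:4]: print(c,S,x.round(3))
    np.save("kin.npy",np.r_[best[0][1],best[0][2]])
E
timeout 500 python3 kin2.py
```

```text
0.009099788444260315 (-1, 1, -1, 1, 1, 1, -1) [-5.400e-02  1.800e-02 -2.000e-03 -3.157e+00  1.100e-02  3.124e+00
 -3.182e+00  2.890e-01  7.000e-03  9.000e-03  4.340e-01 -1.900e-02
 -5.020e-01  2.800e-02  3.320e-01]
0.009099788444863617 (-1, 1, 1, 1, 1, 1, -1) [-5.400e-02  3.160e+00  2.000e-03 -1.600e-02  1.100e-02  3.124e+00
  3.101e+00  2.890e-01  7.000e-03 -9.000e-03 -4.340e-01 -1.900e-02
 -5.020e-01  2.800e-02  3.320e-01]
0.009099788444874262 (-1, 1, 1, 1, -1, 1, -1) [-5.400e-02 -3.124e+00  2.000e-03  3.126e+00 -1.100e-02 -1.800e-02
 -3.182e+00  2.890e-01  7.000e-03 -9.000e-03 -4.340e-01  1.900e-02
  5.020e-01  2.800e-02  3.320e-01]
0.009099788445099765 (-1, 1, -1, 1, 1, 1, -1) [-5.400e-02  1.800e-02 -2.000e-03  3.126e+00  1.100e-02 -3.159e+00
 -3.182e+00  2.890e-01  7.000e-03  9.000e-03  4.340e-01 -1.900e-02
 -5.020e-01  2.800e-02  3.320e-01]
```

```bash
cat > ik.py <<'E'
from kin2 import *
from h import lean
K=np.load("kin.npy"); S=K[:7]; X=K[7:]
lo=np.array([-2.6,-.5,-1.47,.16,-1.27,.06,-2.6]);hi=np.array([2.6,2.12,1.34,2.42,4.41,2.06,2.6])
def FK(j):
    fr=fk(S,X,np.atleast_2d(j)); return T(X,fr)[0],fr[7][0]
def ik(p,q,j0,w=.02):
    f=lambda j:(lambda a,b:np.r_[(a-p)*5,(b.inv()*q).as_rotvec(),w*(j-j0)])(*FK(j))
    r=least_squares(f,np.clip(j0,lo+.001,hi-.001),bounds=(lo,hi)); a,b=FK(r.x); return r.x,np.linalg.norm(a-p),(b.inv()*q).magnitude()
E
cat > plan.py <<'E'
from ik import *
for d in D:
    a,b=FK(d[0]); print(((a-d[1])*1000).round(0),round((b.inv()*R.from_quat(d[2])).magnitude(),3))
o=np.array([-.0008,.0492,-.067]); lift=np.array(D[6][0]); cur=np.array(D[7][0])
for psi,th in((2,45),(2,52),(20,45),(25,45),(25,50)):
    q,_=lean(psi,th); jl=lift;jc=cur
    for e in ([.525,-.079,.25],[.529,-.079,.2085],[.568,-.079,.2085],[.568,-.079,.1855]):
        p=np.array(e)-q.apply(o); jl,a,b=ik(p,q,jl); jc,c,d=ik(p,q,jc)
        print(psi,th,e,"L",jl.round(2),round(a*1000),round(b,2),"C",jc.round(2),round(c*1000),round(d,2))
E
python3 plan.py
```

```text
[-5.  4. -0.] 0.023
[-0. 11. -1.] 0.034
[ 4. -0. -6.] 0.026
[-11.   8.   3.] 0.034
[-5. -1.  3.] 0.023
[ -4. -12.   6.] 0.027
[-3. -3.  3.] 0.024
[21.  1. -7.] 0.051
2 45 [0.525, -0.079, 0.25] L [-1.03 -0.5   1.11  2.37  0.82  0.32  1.11] 0 0.0 C [ 0.23 -0.22  0.04  2.39 -0.84  0.34  2.6 ] 1 0.01
2 45 [0.529, -0.079, 0.2085] L [-1.17 -0.38  1.31  2.39  0.82  0.16  1.1 ] 0 0.0 C [-0.98 -0.24  1.25  2.39 -0.68  0.16  2.6 ] 1 0.01
2 45 [0.568, -0.079, 0.2085] L [-1.26 -0.19  1.34  2.37  1.28  0.06  0.47] 10 0.06 C [-1.11 -0.07  1.34  2.3  -0.82  0.22  2.6 ] 9 0.05
2 45 [0.568, -0.079, 0.1855] L [-1.28 -0.13  1.34  2.38  1.29  0.06  0.41] 23 0.07 C [ 1.41  0.19 -1.26  2.31 -0.76  0.06  2.6 ] 1 0.01
2 52 [0.525, -0.079, 0.25] L [-1.1  -0.5   1.14  2.3   0.67  0.49  1.25] 0 0.0 C [ 1.07 -0.27 -0.79  2.31 -0.85  0.54  2.5 ] 0 0.0
2 52 [0.529, -0.079, 0.2085] L [-1.24 -0.42  1.33  2.32  0.67  0.36  1.26] 0 0.0 C [ 1.06 -0.14 -0.82  2.34 -0.86  0.39  2.56] 0 0.0
2 52 [0.568, -0.079, 0.2085] L [-0.83 -0.    1.08  2.24 -0.68  0.36  2.44] 1 0.01 C [ 0.98 -0.02 -0.8   2.25 -0.58  0.33  2.3 ] 0 0.
[... 1077 characters left out ...]
 2.6 ] 34 0.19
25 45 [0.568, -0.079, 0.1855] L [-1.11 -0.19  1.34  2.29 -0.47  0.31  2.6 ] 43 0.23 C [-1.11 -0.19  1.34  2.29 -0.47  0.31  2.6 ] 43 0.23
25 50 [0.525, -0.079, 0.25] L [-1.02 -0.37  1.34  2.22 -0.29  0.56  2.6 ] 6 0.04 C [-1.02 -0.37  1.34  2.22 -0.29  0.56  2.6 ] 6 0.04
25 50 [0.529, -0.079, 0.2085] L [-1.04 -0.3   1.34  2.28 -0.33  0.44  2.6 ] 18 0.11 C [-1.04 -0.3   1.34  2.28 -0.33  0.44  2.6 ] 18 0.11
25 50 [0.568, -0.079, 0.2085] L [-1.09 -0.15  1.34  2.23 -0.46  0.43  2.6 ] 29 0.17 C [-1.09 -0.15  1.34  2.23 -0.46  0.43  2.6 ] 29 0.17
25 50 [0.568, -0.079, 0.1855] L [-1.1  -0.11  1.34  2.25 -0.5   0.39  2.6 ] 37 0.21 C [-1.1  -0.11  1.34  2.25 -0.5   0.39  2.6 ] 37 0.21
```

```bash
cat > plan2.py <<'E'
from ik import *
rng=np.random.default_rng(1)
def q_of(psi,th,s):
    q,_=lean(psi,th); return q if s>0 else q*R.from_euler('z',180,degrees=True)
def ms(p,q,n=12):
    out=[]
    for t in range(n):
        j,a,b=ik(p,q,rng.uniform(lo,hi),.003)
        if a<.004 and b<.02: out.append((np.min(np.minimum(j-lo,hi-j)),j))
    return max(out,key=lambda x:x[0]) if out else (0,np.zeros(7))
for s in (1,-1):
    print("s",s)
    for psi,th in((8,43),):
        q=q_of(psi,th,s); z=q.apply([0,0,1]); g=np.array([.4665,.32,.080]); 
        for e in (g+.019*z,g-.06*z): m,j=ms(e,q); print("block",th,round(m,2),j.round(2))
    qg=q_of(8,43,s); z=qg.apply([0,0,1]); E=np.array([.469,.319,.171]); o=qg.inv().apply(E-(np.array([.4665,.32,.080])+.019*z))
    for psi,th in((2,44),(2,50),(-15,47),(20,44),(20,50)):
        q=q_of(psi,th,s)
        for e in ([.53,-.079,.207],[.568,-.079,.1855]): m,j=ms(np.array(e)-q.apply(o),q); print("hook",psi,th,e,round(m,2),j.round(2))
E
timeout 550 python3 plan2.py
```

```text
s 1
block 43 0.11 [ 0.04  0.51 -1.13  2.31  1.8   0.97 -0.64]
block 43 0.03 [-0.49  0.01 -0.65  2.39  1.34  0.69 -0.51]
hook 2 44 [0.53, -0.079, 0.207] 0 [0. 0. 0. 0. 0. 0. 0.]
hook 2 44 [0.568, -0.079, 0.1855] 0.0 [ 1.46  0.6  -1.47  2.38  1.98  0.4   0.03]
hook 2 50 [0.53, -0.079, 0.207] 0.0 [-1.05 -0.14  1.34  2.37 -0.72  0.24  2.6 ]
hook 2 50 [0.568, -0.079, 0.1855] 0.09 [ 1.35  0.23 -1.3   2.3   0.75  0.15  1.03]
hook -15 47 [0.53, -0.079, 0.207] 0.03 [ 1.35 -0.21 -1.39  2.39  0.31  0.1   0.9 ]
hook -15 47 [0.568, -0.079, 0.1855] 0.06 [ 1.14  0.34 -1.32  2.36  1.76  0.52 -0.28]
hook 20 44 [0.53, -0.079, 0.207] 0.0 [ 1.75  0.52 -1.47  2.3  -0.23  0.24  2.6 ]
hook 20 44 [0.568, -0.079, 0.1855] 0.12 [ 1.56  0.6  -1.35  2.23  0.18  0.18  2.21]
hook 20 50 [0.53, -0.079, 0.207] 0.0 [ 1.74  0.36 -1.47  2.27 -0.3   0.35  2.56]
hook 20 50 [0.568, -0.079, 0.1855] 0.0 [ 1.57  0.67 -1.47  2.21  0.74  0.36  1.63]
s -1
block 43 0.1 [-1.71  0.31  0.76  2.32  1.55  0.37  2.37]
block 43 0.0 [ 0.25  0.3  -1.47  2.37  1.53  0.95  2.59]
hook 2 44 [0.53, -0.079, 0.207] 0 [0. 0. 0. 0. 0. 0. 0.]
hook 2 44 [0.568, -0.079, 0.1855] 0.01 [-0.27  0.13  0.56  2.41  4.26  0.38  0.64]
hook 2 50 [0.53, -0.079, 0.207] 0.02 [ 1.02 -0.08 -0.77  2.4  -1.12  0.3  -0.28]
hook 2 50 [0.568, -0.079, 0.1855] 0.09 [ 0.81  0.08 -0.6   2.33 -1.11  0.19 -0.25]
hook -15 47 [0.53, -0.079, 0.207] 0.03 [ 1.34 -0.2  -1.4   2.39  0.41  0.1  -2.34]
hook -15 47 [0.568, -0.079, 0.1855] 0.04 [-1.14  0.26  1.3   2.38  4.34  0.19  0.1 ]
hook 20 44 [0.53, -0.079, 0.207] 0.0 [ 1.76  0.51 -1.47  2.3  -0.29  0.24 -0.49]
hook 20 44 [0.568, -0.079, 0.1855] 0.14 [ 1.51  0.51 -1.23  2.24 -0.59  0.2  -0.19]
hook 20 50 [0.53, -0.079, 0.207] 0.1 [-0.13  0.04  0.59  2.32 -1.15  0.62  0.17]
hook 20 50 [0.568, -0.079, 0.1855] 0.19 [ 1.15  0.23 -0.83  2.23 -0.92  0.39 -0.03]
```

```bash
cat > plan3.py <<'E'
from ik import *
rng=np.random.default_rng(1)
def q_of(psi,th,s):
    q,_=lean(psi,th); return q if s>0 else q*R.from_euler('z',180,degrees=True)
def marg(j): return round(np.min(np.minimum(j-lo,hi-j)),2)
def ms(p,q,n=14):
    out=[]
    for t in range(n):
        j,a,b=ik(p,q,rng.uniform(lo,hi),.003)
        if a<.004 and b<.02: out.append((marg(j)-.02*np.abs(j-lift).sum(),j))
    return max(out,key=lambda x:x[0])[1] if out else None
lift=np.array(D[6][0])
G=np.array([.467,.320,.100]); E=np.array([.469,.319,.171])
for s in (1,-1):
    q=q_of(-82,30,s); z=q.apply([0,0,1]); p=G+.019*z; o=q.inv().apply(E-p)
    j=ms(p,q)
    if j is None: print(s,"no block"); continue
    print("s",s,"block",marg(j),j.round(2))
    jp,a,b=ik(p-.08*z,q,j); print(" pre",marg(jp),jp.round(2),round(a*1000),round(b,2))
    jl,a,b=ik(p+[0,0,.11],q,j); print(" lift",marg(jl),jl.round(2),round(a*1000),round(b,2))
    for ps in(-70,-60,-45):
        j=jl.copy(); k=0
        for e,pp in(((.48,.2,.281),-75),((.50,.05,.27),(ps-75)/2),((.52,-.079,.25),ps),((.525,-.079,.207),ps),((.568,-.079,.207),ps),((.568,-.079,.1855),ps)):
            qq=q_of(pp,30,s); j,a,b=ik(np.array(e)-qq.apply(o),qq,j); print("  ",ps,e,marg(j),j.round(2),round(a*1000),round(b,2))
E
timeout 500 python3 plan3.py; python3 -c "
from h import *
q=R.from_quat([.608,.697,.285,.252]); print(delta([.4806,.3221,.200],q)); print(delta([.4809,.3225,.15],q))"
```

```text
s 1 block 0.4 [-1.42  1.03  0.71  1.3   0.2   1.66 -0.69]
 pre 0.24 [-1.42  1.06  0.7   1.11  0.19  1.82 -0.67] 0 0.0
 lift 0.29 [-1.45  0.89  0.77  1.29  0.27  1.77 -0.59] 0 0.0
   -70 (0.48, 0.2, 0.281) 0.49 [-1.52  0.71  0.85  1.64  0.42  1.49 -0.56] 0 0.0
   -70 (0.5, 0.05, 0.27) 0.38 [-1.48  0.59  0.96  1.9   0.57  1.21 -0.53] 0 0.0
   -70 (0.52, -0.079, 0.25) 0.28 [-1.37  0.57  1.06  2.06  0.7   0.93 -0.51] 0 0.0
   -70 (0.525, -0.079, 0.207) 0.35 [-1.31  0.67  0.99  2.05  0.66  0.86 -0.56] 0 0.0
   -70 (0.568, -0.079, 0.207) 0.39 [-1.22  0.71  0.95  1.95  0.64  0.86 -0.51] 0 0.0
   -70 (0.568, -0.079, 0.1855) 0.41 [-1.2   0.76  0.93  1.95  0.63  0.84 -0.54] 0 0.0
   -60 (0.48, 0.2, 0.281) 0.49 [-1.52  0.71  0.85  1.64  0.42  1.49 -0.56] 0 0.0
   -60 (0.5, 0.05, 0.27) 0.36 [-1.53  0.54  0.98  1.96  0.63  1.15 -0.54] 0 0.0
   -60 (0.52, -0.079, 0.25) 0.2 [-1.48  0.49  1.14  2.17  0.87  0.8  -0.55] 0 0.0
   -60 (0.525, -0.079, 0.207) 0.25 [-1.4   0.61  1.06  2.17  0.83  0.71 -0.62] 0 0.0
   -60 (0.568, -0.079, 0.207) 0.33 [-1.3   0.66  1.01  2.07  0.8   0.7  -0.56] 0 0.0
   -60 (
[... 1672 characters left out ...]
  -60 (0.568, -0.079, 0.1855) 0.32 [-0.79  0.46  0.4   2.1   1.22  0.94  2.28] 0 0.0
   -45 (0.48, 0.2, 0.281) 0.26 [-1.06  0.54  0.21  1.65  0.73  1.64  2.34] 0 0.0
   -45 (0.5, 0.05, 0.27) 0.21 [-0.98  0.27  0.28  2.07  1.02  1.27  2.39] 0 0.0
   -45 (0.52, -0.079, 0.25) 0.04 [-0.83  0.09  0.42  2.38  1.48  0.89  2.35] 0 0.0
   -45 (0.525, -0.079, 0.207) 0.04 [-0.82  0.23  0.41  2.38  1.56  0.85  2.18] 0 0.0
   -45 (0.568, -0.079, 0.207) 0.14 [-0.78  0.3   0.42  2.28  1.55  0.8   2.22] 0 0.0
   -45 (0.568, -0.079, 0.1855) 0.14 [-0.78  0.36  0.41  2.28  1.58  0.79  2.14] 0 0.0
(array([330. , -10.7, -15.7]), array([ 0.8,  3.7, -4.2]))
(array([330.3, -46.2,  19.5]), array([ 0.8,  3.7, -4.2]))
```

The front-on lean runs the arm into its joint limits at the hook, and the body would foul the hook tip. A sideways lean works, so I'll put the turner back in its slot and regrip it from the +y side.

>>> servo_tool(
  motion=[
    [0.1,0.03,-0.001,-0.001,0,0,0],
    [0.1,0.07,-0.002,-0.003,0.2,0.8,-0.9],
    [0.1,0.12,-0.004,-0.006,0.3,1.3,-1.5],
    [0.1,0.17,-0.006,-0.008,0.4,1.9,-2.2],
    [0.1,0.22,-0.007,-0.01,0.5,2.5,-2.8],
    [0.1,0.27,-0.009,-0.013,0.6,3.0,-3.4],
    [0.1,0.31,-0.01,-0.015,0.7,3.5,-3.9],
    [0.1,0.33,-0.0107,-0.0157,0.8,3.7,-4.2],
    [0.1,0.33,-0.0107,-0.0157,0.8,3.7,-4.2],
    [0.1,0.33,-0.0107,-0.0157,0.8,3.7,-4.2],
    [0.1,0.33,-0.0107,-0.0157,0.8,3.7,-4.2],
    [0.1,0.33,-0.0107,-0.0157,0.8,3.7,-4.2],
  ],
)

```text
clock: 20.2
position: [0.48, 0.3279, 0.2018]
ee_rot: [0.609, 0.697, 0.286, 0.249]
ft_force: [-0.4, -0.7, -1.2]
grip_width: 0.197
```

```bash
python3 -c "
from h import *
q=R.from_quat([.608,.697,.285,.252]); print(pose()[0],monitor.get_obs()['joint_pos'].round(2));print(delta([.4806,.3221,.200],q)); print(delta([.4806,.3221,.14],q))"
```

```text
[0.4799822  0.32788484 0.20176571] [ 0.74 -0.49 -1.46  2.16  0.    0.41  0.84]
(array([-5.8, -1.4,  1.1]), array([-0.1, -0.2, -0.2]))
(array([ -5.9, -43.5,  43.9]), array([-0.1, -0.2, -0.2]))
```

>>> servo_tool(
  motion=[
    [0.1,-0.0058,-0.0014,0.0011,0,0,0],
    [0.1,-0.0058,-0.022,0.022,0,0,0],
    [0.1,-0.0059,-0.0435,0.044,0,0,0],
    [0.1,-0.0059,-0.0435,0.044,0,0,0],
    [0.1,-0.0059,-0.0435,0.044,0,0,0],
  ],
)

```text
clock: 20.82
position: [0.4655, 0.305, 0.163]
ee_rot: [0.607, 0.699, 0.29, 0.244]
ft_force: [0.3, 0.4, -1.4]
grip_width: 0.2
```

Run:
```python
from eye import *
q=R.from_quat([.608,.697,.285,.252]); print(pose()[0],monitor.get_obs()['joint_pos'].round(2));print(delta([.4806,.3221,.14],q)); print(delta([.4808,.3223,.0935],q))
e=np.array([.469,.319,.221]); look("scene",e,"c"); look("top",e,"c")
```

```text
[0.465489   0.30502136 0.1630211 ] [ 0.73 -0.5  -1.47  2.26 -0.04  0.3   0.86]
(array([14.4, -3.8, 28.8]), array([-0.2, -1.1, -0.2]))
(array([ 14.1, -36.3,  62.1]), array([-0.2, -1.1, -0.2]))
scene 56 mid [2.745e+02 2.220e+02 4.511e-01 3.060e-01 2.290e-01] min [2.70e+02 2.16e+02 4.46e-01 2.89e-01 2.08e-01] max [2.79e+02 2.28e+02 4.56e-01 3.23e-01 2.50e-01]
top 37 mid [2.200e+02 2.410e+02 4.459e-01 3.060e-01 2.245e-01] min [2.14e+02 2.38e+02 4.37e-01 2.93e-01 2.07e-01] max [2.26e+02 2.44e+02 4.54e-01 3.19e-01 2.42e-01]
```

```bash
cat > sim.py <<'E'
from ik import *
import time
from scipy.spatial.transform import Slerp
def step(j,p,q,clampstep=.35):
    # damped min-norm differential IK with joint clamps
    for it in range(6):
        a,b=FK(j); e=np.r_[p-a,.3*(q*b.inv()).as_rotvec()]
        if np.linalg.norm(e)<1e-3: break
        J=np.zeros((6,7))
        for k in range(7):
            d=j.copy(); d[k]+=1e-4; a2,b2=FK(d); J[:,k]=np.r_[a2-a,.3*(b2*b.inv()).as_rotvec()]/1e-4
        act=np.ones(7,bool)
        for t in range(4):
            dj=np.zeros(7); Ja=J[:,act]; dj[act]=Ja.T@np.linalg.solve(Ja@Ja.T+1e-4*np.eye(6),e)
            n=j+dj; bad=act&((n<lo)|(n>hi))
            if not bad.any(): break
            act&=~bad
        j=np.clip(j+dj,lo,hi)
    return j,np.linalg.norm(p-a),(b.inv()*q).magnitude()
def go(j,p1,q1,dl=.05,da=.15):
    p0,q0=FK(j); n=int(max(np.linalg.norm(p1-p0)/dl,(q0.inv()*q1).magnitude()/da,1))+1
    S=Slerp([0,1],R.concatenate([q0,q1]))
    for t in np.linspace(0,1,n+1)[1:]: j,a,b=step(j,p0+t*(p1-p0),S(t))
    return j,a,b
E
cat > s1.py <<'E'
from sim import *
lift=np.array(D[6][0]); ql=R.from_quat([.608,.697,.285,.252]); pl=np.array([.4806,.3221,.2])
t=time.time(); print(go(lift,np.array([.505,-.0777,.188]),lean(2,43)[0]),time.time()-t)
cur=np.array([.73,-.5,-1.47,2.26,-.04,.30,.86]); rng=np.random.default_rng(0); out=[]
while time.time()-t<420:
    az=rng.uniform(-40,50); r=rng.uniform(.5,.72); psi=az+rng.uniform(-60,60); th=rng.uniform(20,90)
    p=np.array([r*np.cos(np.radians(az)),r*np.sin(np.radians(az)),rng.uniform(.26,.5)]); q,_=lean(psi,th)
    j,a,b=go(cur,p,q)
    if a>.02 or b>.1: continue
    j2,a,b=go(j,pl,ql); j3,c,d=go(j2,pl+[0,0,-.107],ql)
    if c<.003 and d<.03: out.append((min(np.min(np.minimum(x-lo,hi-x)) for x in(j2,j3)),p.round(3),round(psi),round(th),j.round(2),j2.round(2),j3.round(2)))
out.sort(key=lambda x:-x[0])
for o in out[:6]: print(*o)
print(len(out))
E
timeout 560 python3 s1.py
```

```text
(array([-0.62677205, -0.48303006,  0.81028727,  2.41015236,  0.22234431,
        0.32825127,  1.69442291]), np.float64(0.0057499019647166095), 0.020969714978930413) 0.14397501945495605
0.15086417192497592 [ 0.623 -0.085  0.267] -3 22 [-1.21 -0.44  1.28  2.42  2.79  0.33 -0.9 ] [-1.9  -0.09  0.94  2.2   1.04  0.68  0.02] [-1.88  0.27  0.98  2.27  1.11  0.35 -0.28]
0.144020784318033 [0.453 0.463 0.389] 73 48 [-0.4  -0.08 -0.21  1.76 -0.6   0.97  2.47] [ 0.32 -0.14 -1.29  2.18  0.81  0.61  0.12] [ 0.05  0.35 -1.13  2.28  1.59  0.85 -0.5 ]
0.14399404099016477 [0.55  0.409 0.394] 77 54 [-0.12  0.13 -0.39  1.5  -0.48  1.16  2.55] [ 0.31 -0.14 -1.28  2.18  0.81  0.61  0.12] [ 0.05  0.35 -1.13  2.28  1.59  0.85 -0.5 ]
0.14397020535517502 [ 0.514 -0.043  0.362] -8 50 [ 0.06 -0.47 -0.05  2.1   0.02  0.83  1.44] [ 0.31 -0.13 -1.28  2.18  0.82  0.61  0.12] [ 0.05  0.35 -1.13  2.28  1.59  0.85 -0.5 ]
0.14396395833477893 [0.559 0.136 0.435] 58 63 [-0.12 -0.05  0.05  1.55 -0.41  1.4   2.56] [ 0.31 -0.13 -1.28  2.18  0.82  0.61  0.12] [ 0.05  0.35 -1.13  2.28  1.58  0.85 -0.5 ]
0.143915767908799 [0.361 0.372 0.458] 23 50 [-0.33 -0.49 -0.55  1.86  0.04  1.08  1.08] [ 0.3  -0.13 -1.27  2.18  0.82  0.61  0.12] [ 0.05  0.35 -1.13  2.28  1.58  0.85 -0.5 ]
738
```

Run:
```python
from h import *
q,_=lean(12,55); print(delta([.47,.30,.26])); print(delta([.52,.12,.38],q))
```

```text
(array([ -4.7,  70.6, -66.5]), None)
(array([-188.6,  172.9, -137.2]), array([ 9.6,  1.8, -3.2]))
```

>>> servo_tool(
  motion=[
    [0.1,-0.001,0.02,-0.02,0,0,0],
    [0.1,-0.003,0.05,-0.045,0,0,0],
    [0.1,-0.03,0.085,-0.08,2,0.4,-0.7],
    [0.1,-0.07,0.11,-0.1,4,0.8,-1.4],
    [0.1,-0.11,0.135,-0.115,6,1.1,-2],
    [0.1,-0.15,0.155,-0.13,8,1.5,-2.7],
    [0.1,-0.1886,0.173,-0.137,9.6,1.8,-3.2],
    [0.1,-0.1886,0.173,-0.137,9.6,1.8,-3.2],
    [0.1,-0.1886,0.173,-0.137,9.6,1.8,-3.2],
  ],
)

```text
clock: 22.05
position: [0.5199, 0.1198, 0.3789]
ee_rot: [0.601, 0.741, 0.233, 0.189]
ft_force: [0.5, 0.0, -2.0]
grip_width: 0.197
```

Run:
```python
from sim import *
from h import monitor,delta,pose
j=monitor.get_obs()['joint_pos']; print(pose()[0],j.round(2))
ql=R.from_quat([.608,.697,.285,.252]); pl=np.array([.4806,.3221,.2])
print(delta(pl,ql)); print(delta(pl+[0,0,.1],ql))
j2,a,b=go(j,pl,ql); print(j2.round(2),a,b)
```

```text
[0.519856   0.11982259 0.37888865] [ 0.17 -0.35 -0.4   1.94 -0.14  0.92  1.58]
(array([206.1, -99.5, 148.7]), array([-9.8, -2.9,  3.1]))
(array([206. , -42.3,  66.6]), array([-9.8, -2.9,  3.1]))
[ 0.6  -0.41 -1.44  2.16  0.26  0.48  0.56] 8.448427728595993e-05 7.334336639066787e-05
```

```bash
cat > s2.py <<'E'
from sim import *
ql=R.from_quat([.608,.697,.285,.252]); pl=np.array([.4806,.3221,.2])
t=time.time(); cur=np.array([.17,-.35,-.4,1.94,-.14,.92,1.58]); rng=np.random.default_rng(2); out=[]
def rnd():
    az=rng.uniform(-10,60); r=rng.uniform(.5,.75); psi=az+rng.uniform(-80,80); th=rng.uniform(20,90)
    return np.array([r*np.cos(np.radians(az)),r*np.sin(np.radians(az)),rng.uniform(.32,.5)]),psi,th
while time.time()-t<300:
    W=[rnd() for _ in range(rng.integers(1,3))]; j=cur; ok=True; js=[]
    for p,psi,th in W:
        j,a,b=go(j,p,lean(psi,th)[0]); ok&=a<.01 and b<.05; js.append(j)
        if not ok: break
    if not ok: continue
    j2,a,b=go(j,pl+[0,0,.08],ql); j2,a,b=go(j2,pl,ql); j3,c,d=go(j2,pl+[0,0,-.107],ql)
    if c<.003 and d<.03: out.append((min(np.min(np.minimum(x-lo,hi-x)) for x in js+[j2,j3])-.0*len(W),W,j2.round(2),j3.round(2)))
out.sort(key=lambda x:-x[0])
for o in out[:5]: print(round(o[0],2),[(p.round(3).tolist(),round(a),round(b)) for p,a,b in o[1]],o[2],o[3])
print(len(out))
E
timeout 400 python3 s2.py
```

```text
0.14 [([0.576, 0.178, 0.348], -20, 75)] [ 0.32 -0.14 -1.29  2.18  0.82  0.61  0.12] [ 0.05  0.35 -1.13  2.28  1.59  0.85 -0.5 ]
0.14 [([0.654, 0.299, 0.453], 60, 60)] [ 0.32 -0.13 -1.28  2.18  0.82  0.61  0.12] [ 0.05  0.35 -1.13  2.28  1.59  0.85 -0.5 ]
0.14 [([0.584, 0.261, 0.349], -10, 27), ([0.549, 0.036, 0.359], -11, 55)] [ 0.31 -0.13 -1.28  2.18  0.82  0.61  0.12] [ 0.05  0.35 -1.13  2.28  1.59  0.85 -0.5 ]
0.14 [([0.743, -0.066, 0.435], -66, 44)] [ 0.31 -0.13 -1.28  2.18  0.82  0.61  0.12] [ 0.05  0.35 -1.13  2.28  1.58  0.85 -0.5 ]
0.14 [([0.407, 0.572, 0.482], 52, 77)] [ 0.31 -0.13 -1.28  2.18  0.82  0.61  0.12] [ 0.05  0.35 -1.13  2.28  1.58  0.85 -0.5 ]
669
```

Run:
```python
from h import *
q,_=lean(-20,75); print(delta([.576,.178,.36],q))
P0,Q0=pose();
```

```text
(array([45.3, 44.1, 53.8]), array([ 19.4, -13.5,  29.1]))
```

>>> servo_tool(
  motion=[
    [0.1,0.015,0.015,0.018,6.5,-4.5,9.7],
    [0.1,0.03,0.03,0.036,13,-9,19.4],
    [0.1,0.0453,0.0441,0.0538,19.4,-13.5,29.1],
    [0.1,0.0453,0.0441,0.0538,19.4,-13.5,29.1],
    [0.1,0.0453,0.0441,0.0538,19.4,-13.5,29.1],
    [0.1,0.0453,0.0441,0.0538,19.4,-13.5,29.1],
  ],
)

```text
clock: 22.8
position: [0.5755, 0.1782, 0.3602]
ee_rot: [0.811, 0.57, 0.075, 0.107]
ft_force: [0.2, -0.5, -1.9]
grip_width: 0.196
```

Run:
```python
from sim import *
from h import monitor,delta,pose
j=monitor.get_obs()['joint_pos']; print(pose()[0],j.round(2))
ql=R.from_quat([.608,.697,.285,.252]); pl=np.array([.4806,.3221,.28])
print(delta(pl,ql)); j2,a,b=go(j,pl,ql); print(j2.round(2),a,b); j2,a,b=go(j2,pl-[0,0,.08],ql); print(j2.round(2),a,b)
```

```text
[0.57551627 0.17821756 0.36019373] [ 0.21  0.16 -0.78  1.47  0.33  1.4   0.63]
(array([ 103.2, -154.2,   41.6]), array([-29.1,  13.6, -24.3]))
[ 0.15 -0.32 -1.    2.09  0.38  0.67  0.57] 6.209680816079247e-05 0.0003541290882273964
[ 0.45 -0.2  -1.39  2.17  0.7   0.57  0.21] 0.0007439754785894268 0.0020939527506262795
```

>>> servo_tool(
  motion=[
    [0.1,0.02,-0.03,0.008,-5.8,2.7,-4.9],
    [0.1,0.04,-0.06,0.016,-11.6,5.4,-9.7],
    [0.1,0.06,-0.09,0.024,-17.4,8.2,-14.6],
    [0.1,0.08,-0.12,0.032,-23.2,10.9,-19.4],
    [0.1,0.1032,-0.1542,0.0416,-29.1,13.6,-24.3],
    [0.1,0.1032,-0.1542,0.0416,-29.1,13.6,-24.3],
    [0.1,0.1032,-0.1542,0.0416,-29.1,13.6,-24.3],
  ],
)

```text
clock: 23.68
position: [0.4816, 0.3209, 0.2809]
ee_rot: [0.609, 0.696, 0.284, 0.253]
ft_force: [-1.0, -0.0, -1.5]
grip_width: 0.198
```

Run:
```python
from sim import *
from h import monitor,delta,pose
j=monitor.get_obs()['joint_pos']; print(pose()[0],j.round(2))
ql=R.from_quat([.608,.697,.285,.252]); pl=np.array([.4806,.3221,.28])
print(delta(pl,ql)); print(delta(pl-[0,0,.08],ql)); print(delta(pl-[0,0,.14],ql))
for k in range(5): j,a,b=go(j,pl-[0,0,.04*k],ql); print(j.round(2),a,b)
```

```text
[0.48156892 0.32088714 0.28091355] [ 0.17 -0.25 -1.    2.08  0.5   0.66  0.51]
(array([ 1.3, -1.2,  0.1]), array([-0. ,  0.2, -0.1]))
(array([  1.9, -57.5,  56.9]), array([-0. ,  0.2, -0.1]))
(array([  2.2, -99.7,  99.6]), array([-0. ,  0.2, -0.1]))
[ 0.11 -0.3  -0.97  2.09  0.42  0.68  0.54] 6.962032327346164e-05 0.00048514528019682676
[ 0.21 -0.25 -1.11  2.14  0.55  0.62  0.39] 3.483944818143434e-05 0.0001276910362793323
[ 0.37 -0.15 -1.33  2.18  0.79  0.6   0.14] 0.00029674044857454105 0.0007625213818029164
[ 0.29  0.14 -1.36  2.23  1.25  0.75 -0.23] 0.0003144616821564167 0.0003936623899845609
[ 0.13  0.27 -1.21  2.26  1.46  0.81 -0.4 ] 6.447827913169686e-06 2.4493769118291144e-05
```

Feasible. Descend to z≈0.16 (blade just above the slot), then check alignment.

>>> servo_tool(
  motion=[
    [0.1,0.002,-0.02,0.02,0,0.2,0],
    [0.1,0.002,-0.045,0.045,0,0.2,0],
    [0.1,0.002,-0.065,0.065,0,0.2,0],
    [0.1,0.002,-0.086,0.085,0,0.2,0],
    [0.1,0.002,-0.086,0.085,0,0.2,0],
    [0.1,0.002,-0.086,0.085,0,0.2,0],
  ],
)

```text
clock: 24.42
position: [0.4802, 0.3229, 0.1602]
ee_rot: [0.609, 0.697, 0.285, 0.25]
ft_force: [0.9, -0.6, -0.1]
grip_width: 0.198
```

Run:
```python
from eye import *
P,Q=pose(); ql=R.from_quat([.608,.697,.285,.252]); print(P,monitor.get_obs()['joint_pos'].round(2))
print(delta([.4806,.3221,.16],ql)); print(delta([.4806,.3221,.13],ql));print(delta([.4808,.3223,.0925],ql))
e=P+[-.012,-.002,.081]; look("scene",e,"d"); look("top",e,"d")
im=cv2.imread("pics/dscenef.png"); cv2.imwrite("pics/d1.png",cv2.resize(im[200:305,235:315],(460,600),interpolation=2))
```

```text
[0.48022289 0.32292755 0.16019137] [ 0.39  0.11 -1.39  2.21  1.2   0.71 -0.14]
(array([-0.9,  0.1,  0.3]), array([-0.2, -0.1, -0.2]))
(array([ -0.8, -21. ,  21.7]), array([-0.2, -0.1, -0.2]))
(array([ -0.6, -47.1,  48.6]), array([-0.2, -0.1, -0.2]))
scene 79 mid [2.670e+02 2.175e+02 4.679e-01 3.223e-01 2.445e-01] min [2.62e+02 2.11e+02 4.62e-01 3.03e-01 2.28e-01] max [2.72e+02 2.24e+02 4.73e-01 3.41e-01 2.61e-01]
top 74 mid [213.5    238.       0.4544   0.3199   0.2444] min [2.06e+02 2.31e+02 4.35e-01 3.00e-01 2.28e-01] max [221.    245.      0.474   0.34    0.261]
```

View pics/d1.png

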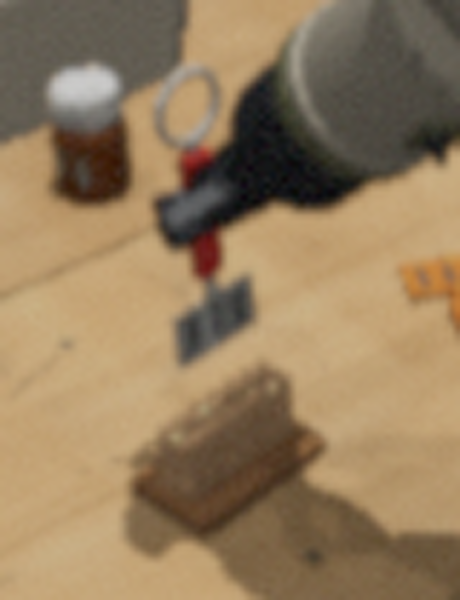

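>>> servo_tool(
  motion=[
    [0.1,-0.0009,-0.01,0.0105,-0.2,-0.1,-0.2],
    [0.1,-0.0008,-0.02,0.0205,-0.2,-0.1,-0.2],
    [0.1,-0.0008,-0.028,0.029,-0.2,-0.1,-0.2],
    [0.1,-0.0008,-0.034,0.035,-0.2,-0.1,-0.2],
    [0.1,-0.0008,-0.034,0.035,-0.2,-0.1,-0.2],
  ],
)

```text
clock: 25.15
position: [0.4803, 0.3221, 0.1108]
ee_rot: [0.607, 0.697, 0.285, 0.253]
ft_force: [0.5, -0.3, -1.0]
grip_width: 0.202
```

Run:
```python
from h import *
ql=R.from_quat([.608,.697,.285,.252]); print(pose()[0],monitor.get_obs()['joint_pos'].round(2)); print(delta([.4808,.3223,.111],ql));print(delta([.4808,.3223,.0915],ql))
```

```text
[0.48027039 0.32205219 0.11083278] [ 0.21  0.29 -1.26  2.25  1.46  0.82 -0.36]
(array([0.2, 0.5, 0.3]), array([0.1, 0. , 0.1]))
(array([  0.3, -13.2,  14.1]), array([0.1, 0. , 0.1]))
```

>>> servo_tool(
  motion=[
    [0.1,0.0002,-0.004,0.0045,0,0,0],
    [0.1,0.0003,-0.008,0.0085,0,0,0],
    [0.1,0.0003,-0.012,0.0125,0,0,0],
    [0.1,0.0003,-0.012,0.0125,0,0,0],
  ],
)

```text
clock: 25.65
position: [0.4801, 0.3222, 0.0923]
ee_rot: [0.607, 0.697, 0.285, 0.252]
ft_force: [0.2, -0.2, -0.7]
grip_width: 0.196
```

>>> servo_tool(
  motion=[
    [0.1,0,-0.0012,0.0012,0,0,0],
    [0.1,0,-0.0012,0.0012,0,0,0],
    [0.5,0,-0.0012,0.0012,0,0,0],
    [0.5,0,-0.0012,0.0012,0,0,0],
    [0.5,0,-0.0012,0.0012,0,0,0],
    [0.5,0,-0.001,-0.04,0,0,0],
    [0.5,0,-0.001,-0.08,0,0,0],
    [0.5,0,-0.001,-0.11,0,0,0],
    [0.5,0,-0.001,-0.11,0,0,0],
  ],
)

```text
clock: 26.78
position: [0.4028, 0.3119, 0.1719]
ee_rot: [0.607, 0.697, 0.286, 0.254]
ft_force: [-0.1, 0.5, -1.2]
grip_width: 0.499
```

Run:
```python
from eye import *
from sim import *
from h import *
j=monitor.get_obs()['joint_pos']; P,Q=pose(); print(P,j.round(2))
e=np.array([.469,.319,.171]); look("scene",e,"e"); look("top",e,"e")
n="scene"; d=np.load("pics/escene.npy")
S=np.array([(u,v,*px(n,u,v,d[v,u])) for v in range(225,275) for u in range(255,290) if d[v,u]>0])
S=S[(np.hypot(S[:,2]-.466,S[:,3]-.32)<.04)&(S[:,4]>.06)]
for a in np.arange(.07,.15,.02):
    b=S[(S[:,4]>a)&(S[:,4]<a+.02)]; print(round(a,2),len(b),np.median(b,0).round(4))
def qs(psi,th): return lean(psi,th)[0]
G=np.array([.467,.320,.1])
q=qs(-82,30); z=q.apply([0,0,1]); pre=G+.019*z-.1*z
# route: up, over, to +y side
for p,qq in(([.42,.25,.36],qs(-30,60)),([.45,.45,.32],qs(-75,45)),(pre,q),(G+.019*z,q)):
    j,a,b=go(j,np.array(p),qq); print(np.round(p,3),j.round(2),round(a*1000,1),round(b,3))
print(delta([.42,.25,.36],qs(-30,60)))
```

```text
[0.40276719 0.31194257 0.17185641] [ 0.16 -0.29 -1.19  2.32  0.7   0.55  0.09]
scene 82 mid [2.690e+02 2.370e+02 4.697e-01 3.210e-01 1.744e-01] min [2.64e+02 2.31e+02 4.64e-01 3.01e-01 1.57e-01] max [2.74e+02 2.43e+02 4.76e-01 3.41e-01 1.92e-01]
top 43 mid [2.210e+02 2.320e+02 4.714e-01 3.162e-01 1.755e-01] min [2.14e+02 2.31e+02 4.68e-01 2.97e-01 1.57e-01] max [2.28e+02 2.33e+02 4.74e-01 3.35e-01 1.94e-01]
0.07 32 [2.720e+02 2.620e+02 4.611e-01 3.235e-01 8.180e-02]
0.09 31 [2.720e+02 2.570e+02 4.625e-01 3.214e-01 1.018e-01]
0.11 31 [2.710e+02 2.520e+02 4.633e-01 3.228e-01 1.185e-01]
0.13 35 [2.700e+02 2.470e+02 4.639e-01 3.215e-01 1.398e-01]
[0.42 0.25 0.36] [ 0.09 -0.21 -0.94  1.8   0.35  1.37  0.15] 0.0 0.0
[0.45 0.45 0.32] [-1.04  0.72 -0.1   0.93  0.64  2.06 -0.73] 0.6 0.001
[0.457 0.389 0.14 ] [-1.04  0.95 -0.04  1.07  0.66  1.98 -0.95] 0.0 0.0
[0.469 0.304 0.091] [-0.98  0.89 -0.02  1.31  0.67  1.8  -1.  ] 0.0 0.0
(array([ -66.5,  138.2, -125.6]), array([ 14.7, -22.9,  30.3]))
```

>>> servo_tool(
  motion=[
    [0.5,0,0.03,-0.035,0,0,0],
    [0.5,-0.02,0.06,-0.065,3,-5,6],
    [0.5,-0.04,0.1,-0.095,7,-11,14],
    [0.5,-0.0665,0.138,-0.1256,11,-17,22],
    [0.5,-0.0665,0.138,-0.1256,14.7,-22.9,30.3],
    [0.5,-0.0665,0.138,-0.1256,14.7,-22.9,30.3],
    [0.5,-0.0665,0.138,-0.1256,14.7,-22.9,30.3],
  ],
)

```text
clock: 27.75
position: [0.421, 0.2485, 0.3557]
ee_rot: [0.836, 0.485, 0.126, 0.223]
ft_force: [0.0, 1.3, -0.1]
grip_width: 0.498
```

Run:
```python
from sim import *
from h import *
j=monitor.get_obs()['joint_pos']; print(pose()[0],j.round(2)); q=lean(-75,45)[0]
print(delta([.45,.45,.32],q)); print(go(j,np.array([.45,.45,.32]),q))
```

```text
[0.42103416 0.2484857  0.3556634 ] [ 0.11 -0.14 -0.97  1.76  0.4   1.39  0.13]
(array([189.3, -82.6,  -7.4]), array([-14.3, -27.2,  36.1]))
(array([-1.06296668,  0.72136182, -0.06437331,  0.93032445,  0.6149962 ,
        2.05021627, -0.71979952]), np.float64(0.0005767200326221712), 0.0011247796331355176)
```

>>> servo_tool(
  motion=[
    [0.5,0.04,-0.017,-0.002,-3,-6,8],
    [0.5,0.08,-0.035,-0.003,-6,-12,15],
    [0.5,0.12,-0.052,-0.005,-9,-18,23],
    [0.5,0.16,-0.07,-0.006,-12,-23,30],
    [0.5,0.1893,-0.0826,-0.0074,-14.3,-27.2,36.1],
    [0.5,0.1893,-0.0826,-0.0074,-14.3,-27.2,36.1],
    [0.5,0.1893,-0.0826,-0.0074,-14.3,-27.2,36.1],
    [0.5,0.1893,-0.0826,-0.0074,-14.3,-27.2,36.1],
  ],
)

```text
clock: 28.75
position: [0.4536, 0.4408, 0.3113]
ee_rot: [0.915, 0.145, 0.038, 0.376]
ft_force: [1.7, 0.2, -2.3]
grip_width: 0.5
```

Run:
```python
from sim import *
from h import *
j=monitor.get_obs()['joint_pos']; print(pose()[0],j.round(2)); q=lean(-82,30)[0]; z=q.apply([0,0,1]); G=np.array([.468,.320,.1])
p=G-.085*z; print(delta(p,q)); print(go(j,p,q)); print(go(go(j,p,q)[0],G+.019*z,q))
```

```text
[0.45363319 0.44079649 0.31134694] [-1.08  0.7  -0.05  0.96  0.57  2.05 -0.69]
(array([ -3.6, -84.5, 153.8]), array([-15.5,  -5.8,   7.4]))
(array([-1.08150005,  0.95916069,  0.02979306,  1.05630719,  0.61729535,
        1.97257695, -0.92135658]), np.float64(1.412170226674772e-05), 2.3135650606814613e-05)
(array([-1.021803  ,  0.89116465,  0.04937897,  1.30845478,  0.62704928,
        1.78082858, -0.97693326]), np.float64(3.2550687450794292e-06), 5.540585114500165e-06)
```

>>> servo_tool(
  motion=[
    [0.5,-0.001,-0.025,0.045,-4,-1.5,2],
    [0.5,-0.002,-0.05,0.09,-9,-3,4],
    [0.5,-0.003,-0.07,0.13,-13,-5,6],
    [0.5,-0.0036,-0.0845,0.1538,-15.5,-5.8,7.4],
    [0.5,-0.0036,-0.0845,0.1538,-15.5,-5.8,7.4],
    [0.5,-0.0036,-0.0845,0.1538,-15.5,-5.8,7.4],
    [0.5,-0.0036,-0.0845,0.1538,-15.5,-5.8,7.4],
  ],
)

```text
clock: 29.62
position: [0.4582, 0.3941, 0.1452]
ee_rot: [0.865, 0.06, 0.036, 0.496]
ft_force: [0.2, -0.4, 0.2]
grip_width: 0.502
```

Run:
```python
from h import *
print(pose()[0],monitor.get_obs()['joint_pos'].round(2)); q=lean(-82,30)[0]; z=q.apply([0,0,1]); G=np.array([.468,.320,.1])
print(delta(G-.085*z,q)); print(delta(G+.019*z,q))
```

```text
[0.45822995 0.39412607 0.14524001] [-1.09  0.93  0.01  1.08  0.59  2.   -0.94]
(array([-0.6, -1.8,  2.4]), array([-0.3, -0.1, -0.2]))
(array([ -0.8,  -1.2, 106.4]), array([-0.3, -0.1, -0.2]))
```

>>> servo_tool(
  motion=[
    [0.5,-0.0008,-0.0012,0.04,0,0,0],
    [0.5,-0.0008,-0.0012,0.08,0,0,0],
    [0.5,-0.0008,-0.0012,0.1055,0,0,0],
    [0.5,-0.0008,-0.0012,0.1055,0,0,0],
    [0.5,-0.0008,-0.0012,0.1055,0,0,0],
    [0.5,-0.0008,-0.0012,0.1055,0,0,0],
  ],
)

```text
clock: 30.38
position: [0.4696, 0.3048, 0.0897]
ee_rot: [0.865, 0.06, 0.036, 0.497]
ft_force: [0.2, 0.3, 0.6]
grip_width: 0.502
```

Run:
```python
from h import *
q=lean(-82,30)[0]; z=q.apply([0,0,1]); G=np.array([.468,.320,.1]); print(pose()[0],delta(G+.019*z,q))
im,d=eyes.camera("scene"); im2,_=eyes.camera("top")
o=np.zeros((600,800,3),np.uint8); o[:,:400]=cv2.resize(im[200:305,235:305],(400,600),interpolation=2); o[:400,400:]=cv2.resize(im2[205:265,195:255],(400,400),interpolation=2)
cv2.imwrite("pics/f1.png",o)
```

```text
[0.46958914 0.30483081 0.08969468] (array([0.5, 1.3, 0.6]), array([-0.2, -0. , -0.1]))
```

View pics/f1.png

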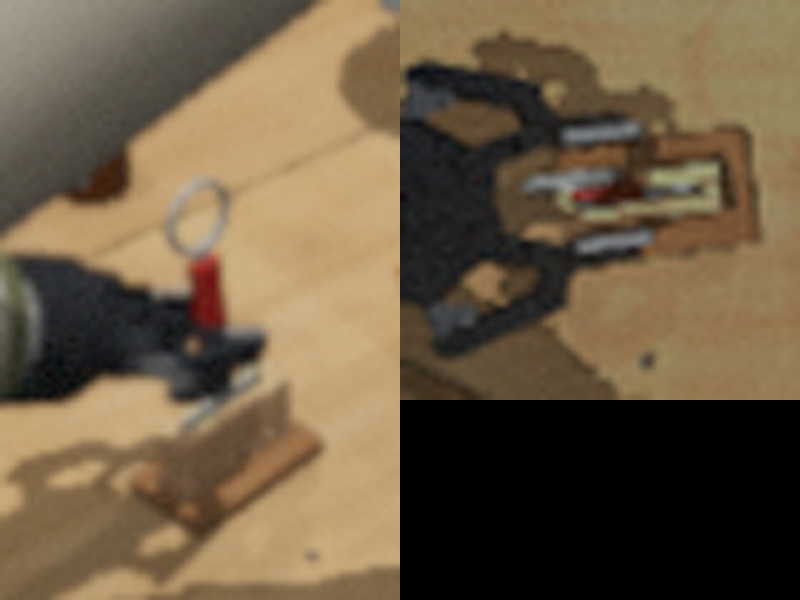

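The fingers at (600,130) and (610,240) in the top view straddle the handle at (610,190). Close and lift.

>>> servo_tool(
  motion=[
    [0.05,0,0,0,0,0,0],
    [0.05,0,0,0,0,0,0],
    [0.05,0,0,0,0,0,0],
    [0.05,0,0,0,0,0,0],
    [0.05,0,0,0,0,0,0],
    [0.05,0,0,0,0,0,0],
  ],
  grip_force=60,
)

```text
clock: 31.22
position: [0.468, 0.3034, 0.0892]
ee_rot: [0.864, 0.06, 0.033, 0.499]
ft_force: [-7.8, -0.4, 3.4]
grip_width: 0.119
```

Run:
```python
from h import *
P,q=pose(); print(P,q.inv().apply([0,0,.11]).round(4),monitor.get_obs()['joint_pos'].round(2))
```

```text
[0.46798486 0.30341865 0.08918169] [-0.0003  0.0952 -0.0551] [-1.02  0.86  0.01  1.35  0.6   1.81 -1.  ]
```

>>> servo_tool(
  motion=[
    [0.05,0,0.012,-0.007,0,0,0],
    [0.05,0,0.03,-0.0175,0,0,0],
    [0.05,0,0.06,-0.035,0,0,0],
    [0.05,0,0.0952,-0.0551,0,0,0],
    [0.05,0,0.0952,-0.0551,0,0,0],
    [0.05,0,0.0952,-0.0551,0,0,0],
  ],
)

```text
clock: 31.98
position: [0.4698, 0.3032, 0.1996]
ee_rot: [0.865, 0.059, 0.035, 0.498]
ft_force: [0.1, -0.4, -2.0]
grip_width: 0.118
```

```bash
cat > carry.py <<'E'
from eye import *
from sim import *
from h import *
def handle(n,tag,e):
    d=np.load(f"pics/{tag}{n}.npy"); u0,v0=proj(n,e).astype(int)
E
python3 - <<'E'
from carry import *
P,Q=pose(); j=monitor.get_obs()['joint_pos']; print(P,j.round(2))
e=np.array([.469,.319,.283]); look("scene",e,"g"); look("top",e,"g")
o=Q.inv().apply(np.array([.469,.320,.283])-P); print("o",o.round(4))
for ps in(-62,):
    for e,pp in(((.46,.15,.283),-72),((.49,-.079,.27),ps),((.525,-.079,.207),ps),((.568,-.079,.207),ps),((.568,-.079,.1855),ps)):
        q=lean(pp,30)[0]; p=np.array(e)-q.apply(o); j,a,b=go(j,p,q); print(e,p.round(3),j.round(2),round(a*1000,1),round(b,3)); print("   from now",delta(p,q))
E
```

```text
[0.46983519 0.30323669 0.19959632] [-1.03  0.72  0.03  1.32  0.63  1.93 -0.9 ]
scene 80 mid [267.5    204.       0.4656   0.3197   0.2857] min [262.    198.      0.46    0.299   0.269] max [273.    210.      0.472   0.341   0.302]
top 50 mid [210.     232.5      0.4691   0.3171   0.2891] min [202.    231.      0.465   0.297   0.275] max [218.    234.      0.473   0.337   0.304]
o [ 0.0017  0.0637 -0.0563]
(0.46, 0.15, 0.283) [0.464 0.133 0.2  ] [-0.94  0.42  0.08  1.84  0.82  1.58 -0.85] 0.0 0.0
   from now (array([-29.2,  84.7, 144.2]), array([-0. ,  8.7, -5.1]))
(0.49, -0.079, 0.27) [ 0.496 -0.095  0.187] [-0.73  0.15  0.25  2.24  1.19  1.15 -0.76] 0.0 0.0
   from now (array([-28.1, 188.8, 350.2]), array([ -0. ,  17.4, -10.1]))
(0.525, -0.079, 0.207) [ 0.531 -0.095  0.124] [-0.7   0.36  0.26  2.18  1.23  1.05 -0.88] 0.0 0.0
   from now (array([  6.5, 136.7, 385.9]), array([ -0. ,  17.4, -10.1]))
(0.568, -0.079, 0.207) [ 0.574 -0.095  0.124] [-0.67  0.42  0.27  2.07  1.22  1.03 -0.83] 0.3 0.001
   from now (array([ 49.1, 139.7, 391. ]), array([ -0. ,  17.4, -10.1]))
(0.568, -0.079, 0.1855) [ 0.574 -0.095  0.102] [-0.67  0.47  0.26  2.07  1.23  1.01 -0.88] 0.1 0.0
   from now (array([ 49.1, 121. , 401.8]), array([ -0. ,  17.4, -10.1]))
```

Run:
```python
from carry import *
P,Q=pose(); o=Q.inv().apply(np.array([.467,.3185,.281])-P); print("o",o.round(4)); np.save("o.npy",o)
q=lean(-62,30)[0]; print(delta(np.array([.495,-.079,.25])-q.apply(o),q))
```

```text
o [-0.0003  0.0635 -0.0549]
(array([-21.7, 171.8, 358.8]), array([ -0. ,  17.4, -10.1]))
```

>>> servo_tool(
  motion=[
    [0.05,-0.002,0.015,0.03,0,1.5,-0.9],
    [0.05,-0.005,0.038,0.08,0,3.9,-2.3],
    [0.05,-0.008,0.062,0.13,0,6.3,-3.7],
    [0.05,-0.011,0.086,0.18,0,8.7,-5.1],
    [0.05,-0.014,0.11,0.23,0,11.2,-6.5],
    [0.05,-0.017,0.134,0.28,0,13.6,-7.9],
    [0.05,-0.02,0.158,0.33,0,16,-9.3],
    [0.05,-0.0217,0.1718,0.3588,0,17.4,-10.1],
    [0.05,-0.0217,0.1718,0.3588,0,17.4,-10.1],
    [0.05,-0.0217,0.1718,0.3588,0,17.4,-10.1],
    [0.05,-0.0217,0.1718,0.3588,0,17.4,-10.1],
  ],
)

```text
clock: 33.45
position: [0.5032, -0.0912, 0.1677]
ee_rot: [0.84, 0.21, 0.122, 0.484]
ft_force: [0.0, 1.2, -1.5]
grip_width: 0.116
```

Run:
```python
from carry import *
P,Q=pose(); j=monitor.get_obs()['joint_pos']; print(P,j.round(2)); o=np.load("o.npy"); e=P+Q.apply(o); print("eye by tool",e.round(4))
look("scene",e,"h"); look("top",e,"h")
im=cv2.imread("pics/hscenef.png"); x0,y0=300,130
cv2.imwrite("pics/h1.png",cv2.resize(im[y0:y0+100,x0:x0+110],None,fx=6,fy=6,interpolation=2))
for p in (e,[.556,-.079,.2195],[.568,-.0785,.2025],[.654,-.0755,.272],[.7007,-.107,.2875]): print((proj("scene",np.array(p))-[x0,y0])*6)
```

```text
[ 0.50320297 -0.09119528  0.16769119] [-0.72  0.15  0.17  2.26  1.14  1.21 -0.77]
eye by tool [ 0.4955 -0.0776  0.2502]Traceback (most recent call last):
  File "<stdin>", line 3, in <module>
  File "eye.py", line 12, in look
    S=np.array(S); up=S[S[:,4]>e[2]-.014]; print(n,len(S),"mid",((up.max(0)+up.min(0))/2).round(4),"min",up.min(0).round(3),"max",up.max(0).round(3))
                        ~^^^^^
IndexError: too many indices for array: array is 1-dimensional, but 2 were indexed
```

Run:
```python
from carry import *
P,Q=pose(); o=np.load("o.npy"); e=P+Q.apply(o)
look("top",e,"h")
im=cv2.imread("pics/hscenef.png"); t=cv2.imread("pics/htopf.png")
O=np.zeros((600,800,3),np.uint8); O[:,:400]=cv2.resize(im[130:250,290:370],(400,600),interpolation=2); O[:400,400:]=cv2.resize(t[140:240,310:410],(400,400),interpolation=2)
cv2.imwrite("pics/h1.png",O)
for p in (e,[.556,-.079,.2195],[.654,-.0755,.272]): print((proj("scene",np.array(p))-[290,130])*5,(proj("top",np.array(p))-[310,140])*4+[400,0])
```

```text
top 46 mid [ 3.585e+02  2.220e+02  4.969e-01 -7.700e-02  2.556e-01] min [ 3.52e+02  2.18e+02  4.86e-01 -9.50e-02  2.39e-01] max [ 3.65e+02  2.26e+02  5.08e-01 -5.90e-02  2.73e-01]
[339.01019183 208.6111819 ] [594.6317725  330.18850236]
[278.94478017 219.39142042] [590.14498984 246.25887345]
[185.49053223 114.32249999] [592.18477599  95.52952851]
```

View pics/h1.png

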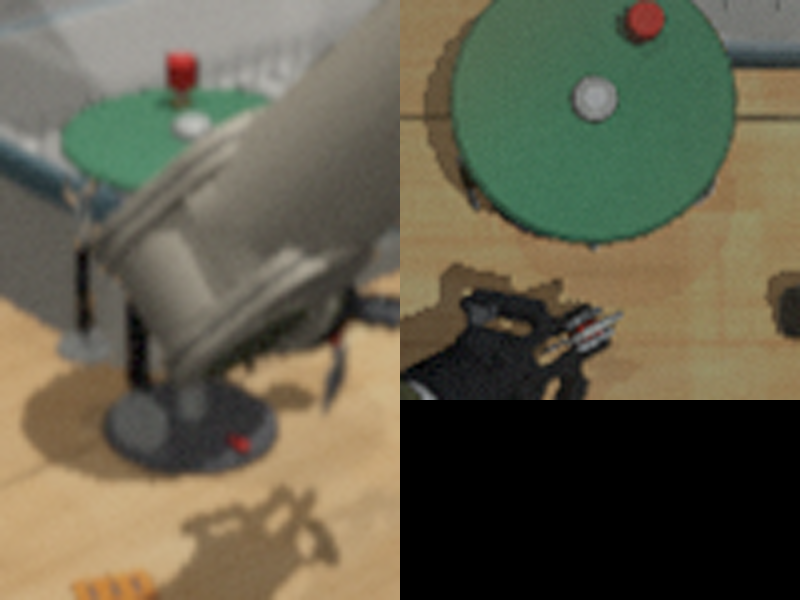

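Run:
```python
from carry import *
P,Q=pose(); o=np.load("o.npy"); e=P+Q.apply(o)
tip=atz("top",310+193/4,140+246/4,.2195); E=atz("top",358.5,222.3,.25); print(tip,E,"rel",tip-E,"tip in tool frame of ref",e+tip-E)
q=lean(-62,30)[0]
for w in([.517,-.0785,.2075],[.545,-.0785,.2075],[.5675,-.0785,.2075],[.5675,-.0785,.1835]): print(w,delta(np.array(w)-q.apply(o),q))
```

```text
[ 0.55618056 -0.0810279   0.2195    ] [ 0.49618283 -0.07725627  0.25      ] rel [ 0.05999772 -0.00377164 -0.0305    ] tip in tool frame of ref [ 0.55542377 -0.08161047  0.21965906]
[0.517, -0.0785, 0.2075] (array([ 18.6, -31.5,  30.8]), array([-0.1, -0.1,  0. ]))
[0.545, -0.0785, 0.2075] (array([ 43.3, -24.9,  42.2]), array([-0.1, -0.1,  0. ]))
[0.5675, -0.0785, 0.2075] (array([ 63.1, -19.6,  51.4]), array([-0.1, -0.1,  0. ]))
[0.5675, -0.0785, 0.1835] (array([ 63.1, -40.3,  63.4]), array([-0.1, -0.1,  0. ]))
```

>>> servo_tool(
  motion=[
    [0.05,0.006,-0.01,0.01,0,0,0],
    [0.05,0.013,-0.021,0.022,0,0,0],
    [0.05,0.0179,-0.0314,0.032,0,0,0],
    [0.05,0.0179,-0.0314,0.032,0,0,0],
    [0.05,0.0179,-0.0314,0.032,0,0,0],
  ],
)

```text
clock: 34.17
position: [0.5242, -0.0943, 0.1249]
ee_rot: [0.841, 0.21, 0.121, 0.485]
ft_force: [-0.1, 0.8, -1.7]
grip_width: 0.115
```

Run:
```python
from carry import *
P,Q=pose(); o=np.load("o.npy"); e=P+Q.apply(o); print(e.round(4),monitor.get_obs()['joint_pos'].round(2))
look("top",e,"i")
q=lean(-62,30)[0]
for w in([.535,-.080,.2075],[.5685,-.080,.2075],[.5685,-.080,.1845]): print(w,delta(np.array(w)-q.apply(o),q))
```

```text
[ 0.5165 -0.0807  0.2074] [-0.7   0.28  0.19  2.23  1.18  1.13 -0.85]
top 37 mid [ 3.575e+02  2.155e+02  5.169e-01 -7.930e-02  2.186e-01] min [ 3.51e+02  2.12e+02  5.07e-01 -9.80e-02  2.08e-01] max [ 3.64e+02  2.19e+02  5.27e-01 -6.10e-02  2.29e-01]
[0.535, -0.08, 0.2075] (array([16.5,  4.1,  7.1]), array([-0.1, -0.1, -0. ]))
[0.5685, -0.08, 0.2075] (array([46.1, 12. , 20.7]), array([-0.1, -0.1, -0. ]))
[0.5685, -0.08, 0.1845] (array([46.1, -7.9, 32.3]), array([-0.1, -0.1, -0. ]))
```

>>> servo_tool(
  motion=[
    [0.05,0.008,0.002,0.0035,0,0,0],
    [0.05,0.0165,0.0041,0.0071,0,0,0],
    [0.05,0.024,0.006,0.0105,0,0,0],
    [0.05,0.032,0.008,0.014,0,0,0],
    [0.05,0.032,0.008,0.014,0,0,0],
  ],
)

```text
clock: 34.85
position: [0.5605, -0.0939, 0.1245]
ee_rot: [0.841, 0.209, 0.121, 0.485]
ft_force: [-0.6, 0.8, -2.1]
grip_width: 0.119
```

>>> servo_tool(
  motion=[
    [0.05,0.007,0.002,0.0033,0,0,0],
    [0.05,0.0141,0.004,0.0067,0,0,0],
    [0.05,0.0141,0.004,0.0067,0,0,0],
    [0.05,0.0141,0.004,0.0067,0,0,0],
  ],
)

```text
clock: 35.35
position: [0.5759, -0.0941, 0.1245]
ee_rot: [0.841, 0.21, 0.121, 0.484]
ft_force: [-0.6, 0.4, -1.4]
grip_width: 0.12
```

Run:
```python
from carry import *
P,Q=pose(); o=np.load("o.npy"); e=P+Q.apply(o); print(e.round(4),monitor.get_obs()['joint_pos'].round(2))
q=lean(-62,30)[0]
for w in([.5685,-.080,.195],[.5685,-.080,.1835]): print(w,delta(np.array(w)-q.apply(o),q))
```

```text
[ 0.5683 -0.0805  0.207 ] [-0.66  0.36  0.21  2.11  1.19  1.09 -0.8 ]
[0.5685, -0.08, 0.195] (array([  0.4, -10.5,   5.8]), array([-0.1, -0. , -0. ]))
[0.5685, -0.08, 0.1835] (array([  0.4, -20.4,  11.6]), array([-0.1, -0. , -0. ]))
```

>>> servo_tool(
  motion=[
    [0.05,0.0003,-0.005,0.003,0,0,0],
    [0.05,0.0004,-0.0105,0.006,0,0,0],
    [0.05,0.0004,-0.015,0.0085,0,0,0],
    [0.05,0.0004,-0.0175,0.0101,0,0,0],
    [0.05,0.0004,-0.0175,0.0101,0,0,0],
  ],
)

```text
clock: 35.98
position: [0.5766, -0.0942, 0.1049]
ee_rot: [0.84, 0.209, 0.121, 0.485]
ft_force: [-0.3, -0.8, 2.8]
grip_width: 0.115
```

>>> servo_tool(
  motion=[
    [0.05,0,-0.0013,0.0008,0,0,0],
    [0.05,0,-0.0013,0.0008,0,0,0],
  ],
)

```text
clock: 36.22
position: [0.5771, -0.0946, 0.1045]
ee_rot: [0.84, 0.209, 0.122, 0.486]
ft_force: [-2.1, 0.9, 11.2]
grip_width: 0.117
```

>>> servo_tool(
  motion=[
    [0.05,0,0.0013,-0.0008,0,0,0],
    [0.05,0,0.0013,-0.0008,0,0,0],
    [0.16,0,0.0013,-0.0008,0,0,0],
    [0.22,0,0.0013,-0.0008,0,0,0],
    [0.3,0,0.0013,-0.0008,0,0,0],
    [0.45,0,0.0013,-0.0008,0,0,0],
    [0.45,0,0.0013,-0.0008,0,0,0],
    [0.45,0,0.0013,-0.0008,0,0,0],
  ],
  grip_force=20,
)

```text
clock: 37.22
position: [0.5764, -0.0938, 0.1044]
ee_rot: [0.841, 0.21, 0.121, 0.484]
ft_force: [-0.4, 0.5, 0.7]
grip_width: 0.452
```

Run:
```python
from h import *
im,d=eyes.camera("scene"); t,dt=eyes.camera("top")
h=cv2.cvtColor(im,cv2.COLOR_BGR2HSV).astype(int); m=((h[...,0]<6)|(h[...,0]>172))&(h[...,1]>130)&(h[...,2]>60)
n,l,st,c=cv2.connectedComponentsWithStats(m.astype(np.uint8))
for i in range(1,n):
    if st[i][4]>6:
        v,u=np.nonzero(l==i); P=[px("scene",a,b,d[b,a]) for a,b in zip(u,v) if d[b,a]>0]; print(c[i].round(),st[i][2:],np.median(P,0).round(3) if P else None)
print(proj("scene",np.array([.568,-.08,.11])))
```

```text
[464. 100.] [4 2 8] [ 0.994 -1.628  0.126]
[326. 144.] [ 5  7 31] [ 0.69  -0.103  0.29 ]
[213. 236.] [12  8 58] [0.688 0.401 0.098]
[158. 271.] [ 28  21 316] [0.585 0.618 0.131]
[343.07203864 198.88520106]
```

>>> servo_tool(
  motion=[
    [0.45,0,0,-0.008,0,0,0],
    [0.45,0,0,-0.02,0,0,0],
    [0.45,0,0,-0.035,0,0,0],
    [0.45,0,0,-0.055,0,0,0],
    [0.45,0,0,-0.08,0,0,0],
    [0.45,0,0,-0.11,0,0,0],
    [0.45,0,0,-0.14,0,0,0],
    [0.45,0,0,-0.14,0,0,0],
  ],
)

```text
clock: 38.33
position: [0.5195, 0.0162, 0.1757]
ee_rot: [0.841, 0.211, 0.123, 0.483]
ft_force: [1.2, 0.1, 0.1]
grip_width: 0.447
```

Run:
```python
from sim import *
from h import *
P,Q=pose(); j=monitor.get_obs()['joint_pos']; print(P,j.round(2))
# away: up and to +y, keep orientation
for p in ([.45,.25,.30],[.42,.30,.33]): print(delta(p),go(j,np.array(p),Q)[1:])
```

```text
[0.51946326 0.01615447 0.17565321] [-0.82  0.26  0.1   2.09  1.02  1.34 -0.78]
(array([  49.9,  -12.6, -268.9]), None) (np.float64(4.124889031724718e-06), 4.485986369087914e-06)
(array([  47.3,  -16. , -334.4]), None) (np.float64(5.546708432266214e-06), 5.617863410732236e-06)
```

>>> servo_tool(
  motion=[
    [0.45,0.005,-0.002,-0.03,0,0,0],
    [0.45,0.015,-0.005,-0.08,0,0,0],
    [0.45,0.025,-0.007,-0.13,0,0,0],
    [0.45,0.033,-0.01,-0.18,0,0,0],
    [0.45,0.041,-0.012,-0.23,0,0,0],
    [0.45,0.05,-0.0126,-0.269,0,0,0],
    [0.45,0.05,-0.0126,-0.269,0,0,0],
    [0.45,0.05,-0.0126,-0.269,0,0,0],
  ],
)

```text
clock: 39.33
position: [0.4513, 0.2465, 0.2981]
ee_rot: [0.84, 0.209, 0.121, 0.485]
ft_force: [-0.4, -0.3, 0.0]
grip_width: 0.455
```

Run:
```python
from h import *
import json
def see():
    im,d=eyes.camera("scene"); t,dt=eyes.camera("top"); print(monitor.get_obs()["clock"])
    for n,I,D_ in(("scene",im,d),("top",t,dt)):
        h=cv2.cvtColor(I,cv2.COLOR_BGR2HSV).astype(int); m=((h[...,0]<6)|(h[...,0]>172))&(h[...,1]>130)&(h[...,2]>60)
        k,l,st,c=cv2.connectedComponentsWithStats(m.astype(np.uint8))
        for i in range(1,k):
            if st[i][4]>6 and 300<c[i][0]<400 and c[i][1]<260:
                v,u=np.nonzero(l==i); P=[px(n,a,b,D_[b,a]) for a,b in zip(u,v) if D_[b,a]>0]; print(n,c[i].round(1),st[i][2:],np.median(P,0).round(4),len(P))
    return im,t
im,t=see()
cv2.imwrite("pics/z1s.png",im)
O=np.zeros((600,800,3),np.uint8); O[:,:600]=cv2.resize(im[130:235,285:390],(600,600),interpolation=2); O[:200,600:]=cv2.resize(t[130:205,320:395],(200,200),interpolation=2); cv2.imwrite("pics/z1.png",O)
```

```text
39.425
scene [343.6 194.2] [ 5 19 37] [ 0.5639 -0.078   0.136 ] 37
top [371.  144.7] [ 9  9 63] [ 0.6997 -0.1072  0.2998] 63
```

View pics/z1.png

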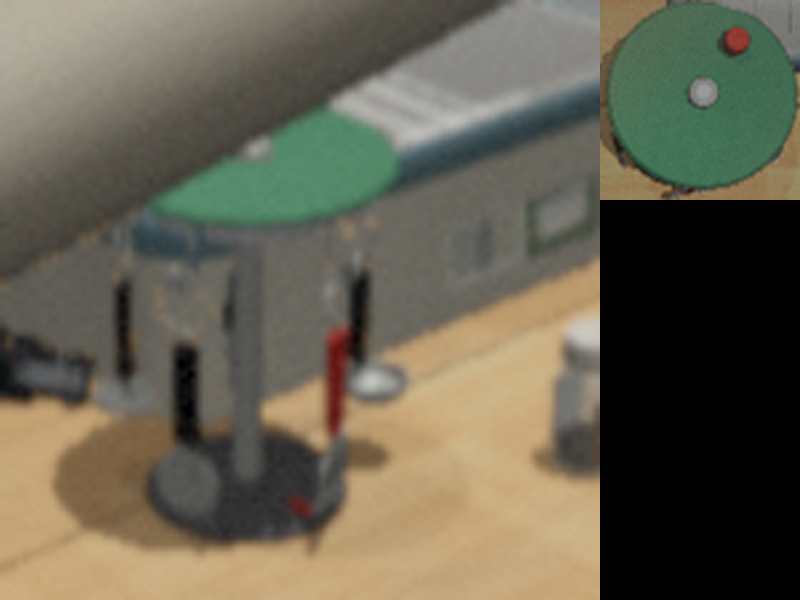

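>>> servo_tool(
  motion=[
    [0.45,0,0,0,0,0,0],
    [0.45,0,0,0,0,0,0],
    [0.45,0,0,0,0,0,0],
    [0.45,0,0,0,0,0,0],
    [0.45,0,0,0,0,0,0],
    [0.45,0,0,0,0,0,0],
    [0.45,0,0,0,0,0,0],
    [0.45,0,0,0,0,0,0],
    [0.45,0,0,0,0,0,0],
    [0.45,0,0,0,0,0,0],
    [0.45,0,0,0,0,0,0],
    [0.45,0,0,0,0,0,0],
    [0.45,0,0,0,0,0,0],
    [0.45,0,0,0,0,0,0],
    [0.45,0,0,0,0,0,0],
    [0.45,0,0,0,0,0,0],
  ],
)

```text
clock: 41.42
position: [0.4511, 0.2476, 0.2985]
ee_rot: [0.841, 0.21, 0.121, 0.484]
ft_force: [-0.4, 0.0, -0.2]
grip_width: 0.448
```

Run:
```python
from h import *
for k in range(2):
    im,d=eyes.camera("scene"); print(monitor.get_obs()["clock"])
    h=cv2.cvtColor(im,cv2.COLOR_BGR2HSV).astype(int); m=((h[...,0]<8)|(h[...,0]>170))&(h[...,1]>100)&(h[...,2]>40)
    m[:,:335]=0;m[:,352:]=0;m[:180]=0;m[214:]=0
    v,u=np.nonzero(m); P=np.array([px("scene",a,b,d[b,a]) for a,b in zip(u,v) if d[b,a]>0]); print(u.min(),u.max(),v.min(),v.max(),u.mean(),v.mean(),np.median(P,0).round(4),P.min(0).round(3),P.max(0).round(3))
for z in(.1595,.1215,.0835,.0365): print(z,proj("scene",np.array([.565,-.079,z])).round(1))
for z in(.1595,.0835): print("ref block err",)
# calibration offset: known items: mark/knob earlier appear ~+1..2px lower than projected
# blade/ring depth near turner
S=np.array([(a,b,*px("scene",a,b,d[b,a])) for b in range(160,225) for a in range(330,356) if d[b,a]>0])
S=S[np.hypot(S[:,2]-.567,S[:,3]+.08)<.035]; print("turner z range",S[:,4].min(),S[:,4].max()); 
for z in np.arange(.02,.25,.015):
    b=S[(S[:,4]>z)&(S[:,4]<z+.015)]; 
    if len(b): print(round(z,3),len(b),np.median(b,0).round(3))
```

```text
41.475
342 346 187 205 343.7 194.11666666666667 [ 0.5641 -0.0773  0.1327] [ 0.559 -0.159  0.086] [ 0.632 -0.068  0.16 ]
41.525
342 346 187 205 343.66101694915255 194.135593220339 [ 0.5636 -0.0765  0.1316] [ 0.559 -0.158  0.087] [ 0.632 -0.068  0.164]
0.1595 [343.7 187.7]
0.1215 [343.5 196.6]
0.0835 [343.3 205.3]
0.0365 [343.  215.8]
ref block err
ref block err
turner z range -0.003151988791575522 0.2602948961332847
0.035 13 [ 3.43e+02  2.14e+02  5.66e-01 -7.90e-02  4.40e-02]
0.05 14 [ 3.435e+02  2.105e+02  5.690e-01 -8.500e-02  5.700e-02]
0.065 15 [ 3.43e+02  2.08e+02  5.66e-01 -7.90e-02  7.00e-02]
0.08 6 [ 3.43e+02  2.04e+02  5.64e-01 -7.50e-02  9.00e-02]
0.095 12 [ 3.43e+02  2.01e+02  5.65e-01 -7.60e-02  1.05e-01]
0.11 14 [ 3.43e+02  1.97e+02  5.65e-01 -7.60e-02  1.19e-01]
0.125 12 [ 3.44e+02  1.94e+02  5.63e-01 -7.70e-02  1.33e-01]
0.14 13 [ 3.43e+02  1.91e+02  5.64e-01 -7.40e-02  1.46e-01]
0.155 14 [ 3.440e+02  1.875e+02  5.660e-01 -7.800e-02  1.590e-01]
0.17 9 [ 3.43e+02  1.84e+02  5.66e-01 -7.60e-02  1.75e-01]
0.185 11 [ 3.44e+02  1.79e+02  5.62e-01 -7.80e-02  1.96e-01]
0.2 13 [ 3.43e+02  1.77e+02  5.62e-01 -7.80e-02  2.03e-01]
0.215 19 [ 3.40e+02  1.71e+02  5.83e-01 -7.70e-02  2.26e-01]
0.23 5 [ 3.37e+02  1.70e+02  5.84e-01 -6.00e-02  2.32e-01]
0.245 115 [ 3.43e+02  1.63e+02  5.68e-01 -7.80e-02  2.57e-01]
```

Run:
```python
from h import *
eyes.camera("top")
for t in("soap","salt","spice"):
    b=models.boxes_of("top",t)[:1]; print(t,[(round(x["confidence"],2),c2w("top",x["point"]).round(3)) for x in b])
print(ticket.hand_in())
```

```text
soap [(0.66, array([0.746, 0.216, 0.082]))]
salt [(0.55, array([ 0.516, -0.274,  0.111]))]
spice [(0.6, array([0.703, 0.384, 0.104]))]
the job is handed in; nothing more can be done
None
```

The cap is locked with the free hook at the front, the red turner hangs still on that hook, and the job was handed in at about 41.7 s. No verdict was reported.

**Cap:** I drew up the knob, turned the cap counter-clockwise past one notch, then let the knob ride free until the pin dropped into the front notch. A 12 N push did not move it. The knob's top measured z 0.2994 m then and 0.2998 m after the hanging, against 0.300 m for the pin fully home.

**Turner:**
- My first grasp, from the front, ran the arm into its joint limits on the way to the hook. I put the turner back in its slot and gripped it again from the side.
- Its eye then went over the hook tip without contact, and I felt it seat on the hook before letting go.
- After I let go, the handle appeared where a correctly hung turner should be: image rows 187–205, with 187.7–205.3 predicted. It had not moved after 2 s.

**Bystanders:** soap, salt and spice were within about 4 mm of where they started, which is the detector's own error.

**Doubts:**
- One early picture put the front direction anywhere from 174° to 197°, because the foot's centre was hard to pick out. The pin's notch and the other measurements put the free hook at about 182°.
- The hook was never clearly visible close up, so the seating rests on the contact felt, the handle's position and its not moving.

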